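Jack a crucible up into the lift-hearth furnace

TASK

Load the small white lift furnace for burning out a crucible: stand the porcelain crucible upright in the middle of the white pad on the lowered hearth plate, then swing the black-handled ratchet lever back and forth until the hearth plate has shut the furnace mouth with the crucible inside, and leave the lever swung back up. Raise the hearth with the lever only, do not tip the crucible, and do not shift the two bottles or the beaker.

Things in the scene. Friction and masses are not known exactly. Their poses are not given: they have to be found in the camera images.
- crucible_mid (a point): Centre, half-way up (15 mm above its foot), of the loose white porcelain crucible: open tapered cup, 30 mm tall, outside 38 mm across the rim and 26 mm at the foot, 30 g, upright on the bench, round (yaw means nothing). Grip it across the rim; held so, it stays upright if the gripper leans about its closing line. Two neighbours stand 8 to 9 cm off, behind it and to its left.
- furnace: Fixed lift furnace: white head on a white column, grey base. Origin on the bench below the hearth's centre; z up; open front along its -x. In mm: base x -80..155, y -75..75, 20 high; column x 76..142, y -53..53, up to z 445; head x -60..76, y -60..60, z 300..425; round nose below it, 74 across, down to z 264. The overhang leaves the hearth open from the front only, with the gripper leaning.
- mouth (a point): Centre of the furnace mouth, the lower rim of the ceramic nose (opening 56 mm across, crucible and pad go up into it). Axes parallel to the furnace's.
- pad_top (a point): Centre of the top face of the flat white ceramic pad (48 mm across, with a thin dark ring of 36 mm drawn on it) on the hearth plate; the crucible's foot goes in the middle of it. The pad is 5 mm above the top of the plate. It rises with the lift. Axes parallel to the furnace's.
- hearth_plate: Round steel hearth plate, 84 mm across, 8 mm thick, with a pale gasket ring and the pad on it; origin at the centre of its top face. It shuts the mouth from below. Fixed on the lift; not to be pushed by hand.
- lift (a joint): Height of the lift in m: 0 right down, 0.216 with the hearth plate shut against the mouth (hard stop at 0.222). It starts 0.144 to 0.216 below shut, 4 to 6 lever strokes. Its guides are stiff, so it stays about where it is left, and the ratchet's holding pawl, a tooth for every 0.036, keeps it from sinking further. Lifting it takes about 11 N.
- lever (a joint): Ratchet lever angle in rad, on the furnace's -y side: 0 swung back up (leaning 20 degrees to the front), growing as the handle is pulled to the front and down, stop at 1.02. Stays where left; about 5 N at the handle pulling, 1 N going back. Each swing from below 0.15 to beyond 0.92 (best 1.0) lifts one tooth, 36 mm (the first one may lift less); back below 0.15 the pawl drops behind the next tooth.
- lever_grip (a point): Middle of the lever's black round handle, 18 mm thick, 76 mm long, level along the furnace's y. The flat lever arm (8 mm) joins its +y end, 45 mm from here; the other end is free, and so is the space above. It moves in the furnace's x-z plane, 150 mm round point lever_axis; axes of this point turn with the lever.
- lever_axis (a point): Fixed point on the lever's level pivot axis (along the furnace's y), in the plane of lever_grip; nothing stands at the point itself. In the furnace's axes lever_grip is at lever_axis + 150 mm x (-sin a, 0, cos a), with a = 0.349 + the lever angle. Axes parallel to the furnace's.
- trap_bottle: Loose white square polythene bottle, 44 x 44 mm, 84 mm tall, near the crucible; origin at the centre of its underside. Leave alone.
- beaker: Loose clear beaker, 49 mm across, 56 mm tall, near the crucible; origin at the centre of its underside. Leave alone.
- wash_bottle: Loose white wash bottle with a red cap and bent spout, body 57 mm across, centred 10 mm to +y of its origin, 168 mm tall; stands between the crucible and the furnace; origin on its underside. Leave alone.

How it is judged:
On the way, in this order (a step that is already met when the one before it is completed fails the run):
1. the crucible stands upright on the pad of the lowered hearth, let go (horizontal distance between crucible_mid and pad_top below 0.01 m and z of crucible_mid in the frame of pad_top between 0.01 and 0.02 m and angle between crucible_mid's own z axis and vertical below 0.12 rad and contact force between the fingers and anything else below 0.05 N and value of joint lift below 0.1 m), for 0.2 s.
2. jacked up with the crucible on the pad until it enters the furnace mouth (horizontal distance between crucible_mid and pad_top below 0.01 m and z of crucible_mid in the frame of pad_top between 0.01 and 0.02 m and angle between crucible_mid's own z axis and vertical below 0.12 rad and value of joint lift above 0.135 m), for 0.2 s.
At the end, for the whole second after the job is handed in: The lift stands within 6 mm of shut (joint lift above 0.210 m) and at rest, the crucible stands upright (within 0.12 rad) on the pad within 10 mm of its centre, and the lever is swung back to below 0.30 rad (horizontal distance between crucible_mid and pad_top below 0.01 m and z of crucible_mid in the frame of pad_top between 0.01 and 0.02 m and angle between crucible_mid's own z axis and vertical below 0.12 rad and value of joint lift above 0.21 m and value of joint lever below 0.3 rad and linear speed of hearth_plate below 0.01 m/s); the robot touches nothing.
It fails at once if the trap bottle is shifted more than 20 mm or tipped (distance of trap_bottle from where it was at the start of the episode above 0.02 m or angle between trap_bottle's own z axis and vertical above 0.3 rad).
It fails at once if the beaker is shifted more than 20 mm or tipped (distance of beaker from where it was at the start of the episode above 0.02 m or angle between beaker's own z axis and vertical above 0.3 rad).
It fails at once if the wash bottle is shifted more than 20 mm or tipped (distance of wash_bottle from where it was at the start of the episode above 0.02 m or angle between wash_bottle's own z axis and vertical above 0.3 rad).
It fails at once if the crucible is tipped by more than 0.6 rad (angle between crucible_mid's own z axis and vertical above 0.6 rad).
It fails at once if the hearth plate is pushed with the gripper or arm (over 6 N) in place of the lever (contact force between any of the fingers, the arm and hearth_plate above 6 N).
It also fails if it takes over 72 s, if anything falls off the work surface, if the arm or the gripper's body presses on something with over 40 N, if the wrist force passes 120 N, or if a joint passes its speed limit or range.

ROBOT

A 7-joint arm with a two-finger parallel gripper is mounted at the origin on a cart in front of the work surface, level with it; the furniture and walls round the work are solid. World frame = base frame: x ahead of the robot, y to its left, z up, the work surface at z = 0. Lengths are in m, angles in rad, forces in N, time in s.
With the tool pointing down it reaches from about 0.425 to 0.925 m from the base axis. Payload 6.8 kg.
Tool frame: the origin (TCP) lies on the front face of the gripper's body, between the roots of the fingers; the fingertips stand 73 mm ahead of it and the grasp point (between the pads) lies 54 mm ahead of it; z points along the fingers, x is the direction in which the jaws open and shut, and the axes are right-handed (so a half turn about z gives the same grasp; the last joint's range is limited). The gripper opens to 85 mm and grips with 20 to 120 N. Pads are 22 mm wide; open, the fingers measure 114 mm over their backs; the gripper's body (76 mm by 85 mm) begins 54 mm behind the grasp point. The pads swing forward as they close: fully open they stand 13 mm farther back than shut.
Start: joints at [-1.447, 0.477, 0.022, 1.555, -0.011, 1.109, -0.083], TCP at [0.155, 0.657, 0.304] pointing down, gripper open.
Joint ranges: [-2.96, 2.96], [-0.34, 2.1], [-1.41, 1.46], [0.24, 2.44], [-1.37, 4.51], [0.17, 1.92], [-2.96, 2.96]. Speed limits (rad/s): [2.39, 2.39, 3.14, 3.14, 3.14, 3.14, 3.14].

INTERFACE

Orientations are given as a unit quaternion [w, x, y, z].
In Python, from station import get_obs, read_camera, hand_in gives the robot as it stands. The module is installed in compiled form; this text tells all that it offers.
- The arm moves only by the shell command python3 -m creep 'ROWS' [FORCE]. ROWS is JSON, a list that holds one entry, the list of rows, each a list of 7 numbers: the turn, a rotation vector about the tool's x, y, z in rad, then the shift along the tool's x, y, z in m, then the finger opening in m, from 0 to 0.0854. A call has 1 to 20 rows; each row shifts and turns the pose as measured when the row begins, along the tool's axes as they then stand; what a row does not reach is not made up. A row lasts 1/12 s, in which the tool goes at most 41.7 mm and 7.16 degrees, less where a joint would pass 70% of its speed; a pose out of reach is approached as far as the arm can. A call is refused whole if a number of a shift passes 0.0417 or a number of a turn 0.125, either way. A call with a gripper value outside its range is refused whole. The fingers move at their own pace and stop on an object; FORCE is the grip in N (left out, the last holds). Time passes only in rows, so rows that do not move let the fingers close. It gives the time, the measured TCP pose, the force and the opening at its end, in the units of the state.
- get_obs(): the state, without advancing time (a new reading comes with each control period).
- read_camera(name): name is "scene" or "top" or "wrist"; returns a dict with "color" (400x640x3 uint8, red, green, blue), "range_z" (400x640 float32, m along the optical axis (not along the pixel's ray), 0 where there is no reading), "fovy" (degrees; the focal length in pixels is half the picture's height over the tangent of half this angle, whatever the lens; pixels are square), "cx", "cy" (the principal point, pixels), "rvec" (rotation vector, rad) and "tvec" (3), from world to camera coordinates, as OpenCV has them. Camera axes: x right, y down, z forward; pixel columns grow to the right and rows downward; lengths in m; the calibration is good to about 2 mm. A picture is of the moment at which its call begins.
- hand_in(): hands the job in, once; it reports no verdict.
The state is a dict: "t": time; "q": joint angles; "joint_vel": joint speeds; "joint_torque": joint torques, N m; "eef_pos": TCP position; "tool_rot": TCP orientation; "contact_force": force on the tool from outside, world axes, zero at the start; "torque": the same for the moment, N m; "gripper_width": opening from 0.0 (shut) to 1.0 (fully open).
Only numpy, scipy, OpenCV 4.12 (cv2) and the standard library are available. Lean on these libraries where they do the work, as an engineer would, in place of code of your own. Each camera call takes 0.05 s, during which the arm holds its last target.

## Working session

There is one attempt and no reset: what is moved stays moved. The work goes in short steps, Python scripts to look and compute and a shell command to move; the robot and the scene stay as the last step left them, time stands still between calls to the robot, and variables do not carry over. Pictures are saved under pics/ and viewed, and the job is handed in when it is done.

```bash
mkdir -p pics; ls; cat > h.py <<'E'
import numpy as np, cv2
from station import get_obs, read_camera
from scipy.spatial.transform import Rotation as R
def cam(n):
    c=read_camera(n); c['f']=200/np.tan(np.radians(c['fovy'])/2)
    c['R']=cv2.Rodrigues(np.array(c['rvec'],float))[0]; c['t']=np.array(c['tvec'],float).ravel(); return c
def save(c,fn,s=1): cv2.imwrite('pics/'+fn, cv2.cvtColor(c['color'],cv2.COLOR_RGB2BGR))
def pts(c):
    v,u=np.mgrid[0:400,0:640]; z=c['range_z']
    P=np.stack([(u-c['cx'])/c['f']*z,(v-c['cy'])/c['f']*z,z],-1)
    return (P-c['t'])@c['R']
def ray(c,u,v):
    d=np.array([(u-c['cx'])/c['f'],(v-c['cy'])/c['f'],1])@c['R']; o=-c['R'].T@c['t']; return o,d
def onz(c,u,v,z):
    o,d=ray(c,u,v); return o+d*(z-o[2])/d[2]
def proj(c,p):
    q=c['R']@np.array(p)+c['t']; return q[0]/q[2]*c['f']+c['cx'],q[1]/q[2]*c['f']+c['cy']
def tool():
    o=get_obs(); w,x,y,z=o['tool_rot']; return o,np.array(o['eef_pos']),R.from_quat([x,y,z,w])
E
python3 - <<'E'
from h import *
import pickle
o=get_obs(); print(o)
cs={}
for n in ['scene','top','wrist']:
    c=cam(n); save(c,n+'0.png'); cs[n]=c; print(n,c['fovy'],c['cx'],c['cy'],-c['R'].T@c['t'],c['R'][2])
pickle.dump(cs,open('c0.pkl','wb'))
E
```

```text
pics
{'t': 0.0, 'q': array([-1.44705705,  0.47780431,  0.02234674,  1.55645269, -0.01150054,
        1.1093297 , -0.08310084]), 'joint_vel': array([ 1.14636490e-03,  1.45385834e-03,  1.78607100e-03, -4.77244290e-05,
        3.62075640e-04,  3.20188278e-04, -2.54964833e-04]), 'joint_torque': array([ 7.16026370e-04, -5.96442103e+01,  1.60884205e+00, -2.81196731e+01,
        1.24834399e-02,  9.22757172e-03,  1.16523410e-05]), 'eef_pos': array([0.15499533, 0.65648268, 0.3029224 ]), 'tool_rot': array([ 6.32911476e-04,  7.84140615e-01,  6.20582489e-01, -6.85334386e-04]), 'contact_force': array([-0.6808518 ,  0.73535178,  0.94278476]), 'torque': array([-0.01552686, -0.01506175, -0.02974805]), 'gripper_width': 0.996291289730265}
scene 50.854906465948375 319.8873542382652 191.70704573422373 [ 0.13502542 -0.61241379  1.02291325] [ 0.39615917  0.55993425 -0.72768919]
top 49.537782608225655 313.9218935797586 206.61559665236757 [-0.04782487 -0.00105583  1.02062391] [ 0.6031834   0.01732296 -0.79741438]
wrist 69.44286900358765 321.354880357026 201.05188690294833 [0.08006244 0.6746971  0.37365329] [ 0.29385787 -0.07134251 -0.95318298]
```

View pics/scene0.png

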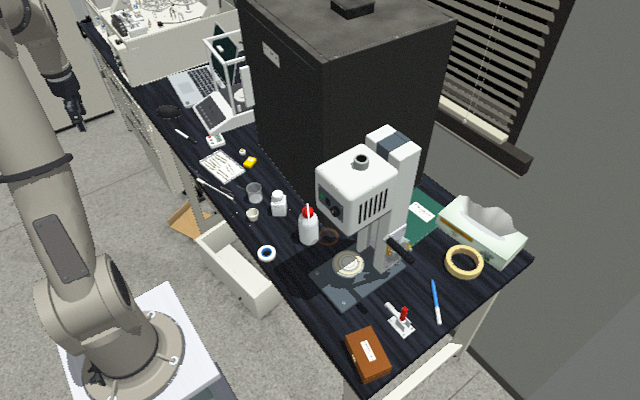

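View pics/top0.png

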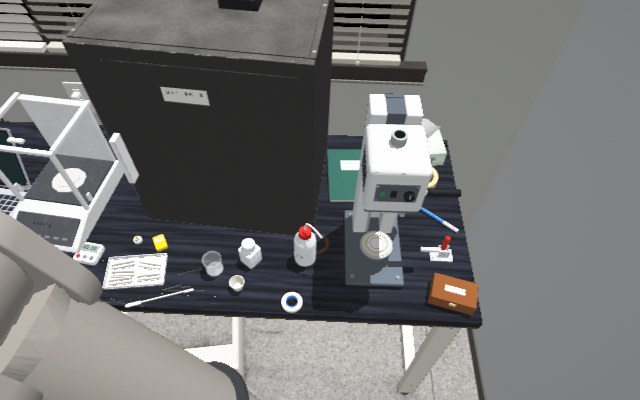

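View pics/wrist0.png

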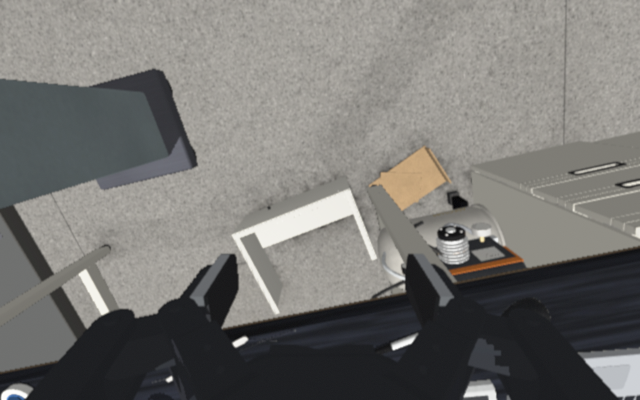

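The scene view shows the crucible at about (252,214), the beaker at (255,190), the trap bottle at (279,203), the wash bottle at (308,225), the hearth pad at (348,263) and the lever handle at (399,249). In the top view the crucible is at (237,284), the beaker at (212,264), the trap bottle at (250,253), the wash bottle at (305,246) and the pad at (377,244).

```bash
python3 - <<'E'
from h import *
import pickle
cs=pickle.load(open('c0.pkl','rb'))
def crop(n,x0,y0,x1,y1,s,fn):
    im=cv2.cvtColor(cs[n]['color'],cv2.COLOR_RGB2BGR)[y0:y1,x0:x1]
    cv2.imwrite('pics/'+fn,cv2.resize(im,None,fx=s,fy=s,interpolation=cv2.INTER_CUBIC))
crop('top',190,200,450,310,3,'topc.png'); crop('scene',230,120,450,320,3,'scenec.png')
for n in ['top','scene']:
    c=cs[n];P=pts(c)
    lst={'top':[(237,284),(237,278),(250,253),(249,241),(212,264),(305,246),(377,244),(350,275),(395,140),(458,192),(370,270)],'scene':[(252,214),(252,210),(279,203),(308,225),(348,263),(399,249),(355,260),(362,166),(330,290)]}[n]
    for u,v in lst: print(n,u,v,P[v,u].round(4),c['range_z'][v,u])
E
```

```text
top 237 284 [0.4584 0.2076 0.0061] 1.1179401
top 237 278 [0.4681 0.2072 0.0206] 1.1122216
top 250 253 [0.5197 0.1764 0.0615] 1.1102345
top 249 241 [0.5417 0.1796 0.0837] 1.1058449
top 212 264 [0.5162 0.2842 0.0009] 1.1583408
top 305 246 [0.5244 0.0355 0.1   ] 1.079917
top 377 244 [ 0.5461 -0.1458  0.0905] 1.0974026
top 350 275 [ 0.4902 -0.0825  0.0243] 1.1176033
top 395 140 [ 0.557  -0.135   0.4421] 0.82377964
top 458 192 [ 0.5804 -0.3059  0.2684] 0.97350496
top 370 270 [ 0.5089 -0.1349  0.0217] 1.1300375
scene 252 214 [0.458  0.2185 0.0095] 1.330662
scene 252 210 [0.4625 0.2231 0.0216] 1.3261855
scene 279 203 [0.5318 0.168  0.0572] 1.2968802
scene 308 225 [0.5366 0.0168 0.0962] 1.1857393
scene 348 263 [ 0.5498 -0.1467  0.0904] 1.1037015
scene 399 249 [ 0.5816 -0.2742  0.2691] 0.91487217
scene 355 260 [ 0.5699 -0.1509  0.0914] 1.1085763
scene 362 166 [ 0.5643 -0.1553  0.4371] 0.8522576
scene 330 290 [ 0.4878 -0.1505  0.0221] 1.1266396
```

View pics/topc.png

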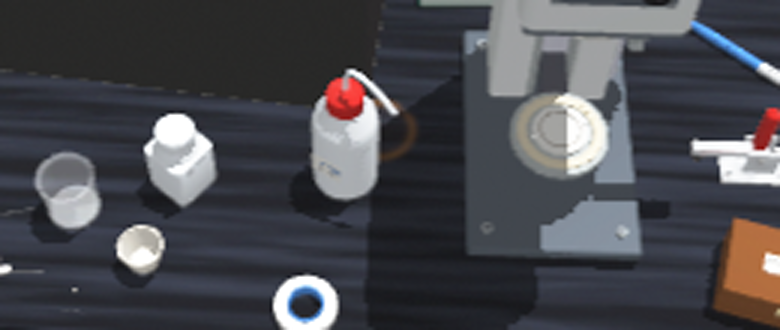

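View pics/scenec.png

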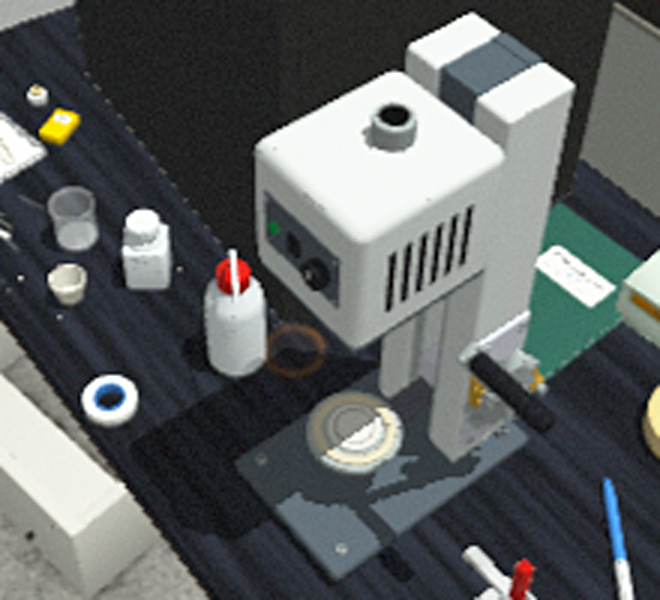

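```bash
python3 - <<'E'
from h import *
import pickle
cs=pickle.load(open('c0.pkl','rb'))
for n in ['top','scene']:
    c=cs[n];P=pts(c); ok=c['range_z']>0
    # hearth
    d=np.hypot(P[...,0]-.55,P[...,1]+.147)
    m=ok&(d<.06)&(P[...,2]>.07)&(P[...,2]<.11)
    q=P[m]; print(n,'plate',m.sum(),q.mean(0).round(4),q.min(0).round(4),q.max(0).round(4))
    cc,r=cv2.minEnclosingCircle(q[:,:2].astype(np.float32)); print(' circ',cc,r, 'z hist',np.histogram(q[:,2],np.arange(.078,.1,.002)))
    # base top
    m=ok&(np.abs(P[...,2]-.021)<.006)&(np.abs(P[...,0]-.58)<.25)&(np.abs(P[...,1]+.15)<.12)
    # bluish base: use connected comp
    nl,lab,st,ce=cv2.connectedComponentsWithStats(m.astype(np.uint8)); k=1+np.argmax(st[1:,4]); q=P[lab==k]
    rect=cv2.minAreaRect(q[:,:2].astype(np.float32)); print(' base',st[k],rect, cv2.boxPoints(rect).round(4).tolist(), np.median(q[:,2]))
    m=ok&(P[...,2]>.415)&(P[...,2]<.432)&(np.abs(P[...,0]-.56)<.2)&(np.abs(P[...,1]+.15)<.15)
    nl,lab,st,ce=cv2.connectedComponentsWithStats(m.astype(np.uint8)); k=1+np.argmax(st[1:,4]); q=P[lab==k]
    rect=cv2.minAreaRect(q[:,:2].astype(np.float32)); print(' headtop',st[k],rect,np.median(q[:,2]))
    m=ok&(P[...,2]>.437)&(P[...,2]<.46)&(np.abs(P[...,0]-.66)<.2)&(np.abs(P[...,1]+.15)<.15)
    nl,lab,st,ce=cv2.connectedComponentsWithStats(m.astype(np.uint8)); k=1+np.argmax(st[1:,4]); q=P[lab==k]
    rect=cv2.minAreaRect(q[:,:2].astype(np.float32)); print(' coltop',st[k],rect,np.median(q[:,2]))
    # dark handle
    g=c['color'].max(-1)
    m=ok&(g<50)&(P[...,2]>.15)&(np.abs(P[...,0]-.58)<.2)&(P[...,1]<-.2)&(P[...,1]>-.4)
    nl,lab,st,ce=cv2.connectedComponentsWithStats(m.astype(np.uint8)); k=1+np.argmax(st[1:,4]); q=P[lab==k]
    mm=q.mean(0); u,s,vt=np.linalg.svd(q-mm,full_matrices=False); t=(q-mm)@vt[0]
    print(' handle',st[k],mm.round(4),vt[0].round(3),np.percentile(t,[1,99]), (mm+vt[0]*t.min()).round(4),(mm+vt[0]*t.max()).round(4))
    # crucible
    m=ok&(P[...,2]>.004)&(P[...,2]<.045)&(np.hypot(P[...,0]-.465,P[...,1]-.213)<.04)
    q=P[m]; print(' cruc',m.sum(),q.min(0).round(4),q.max(0).round(4))
    q=q[q[:,2]>.026]; cc,r=cv2.minEnclosingCircle(q[:,:2].astype(np.float32)); print('  rim',len(q),cc,r)
    for nm,(x,y),z0,z1,rr in [('trap',(.53,.175),.045,.08,.05),('beaker',(.53,.28),.04,.07,.06),('wash',(.53,.03),.02,.11,.07)]:
        m=ok&(P[...,2]>z0)&(P[...,2]<z1)&(np.hypot(P[...,0]-x,P[...,1]-y)<rr); q=P[m]
        if len(q)>3: print(' ',nm,len(q),q.min(0).round(4),q.max(0).round(4), cv2.minAreaRect(q[:,:2].astype(np.float32)))
E
```

```text
top plate 786 [ 0.5489 -0.1424  0.0867] [ 0.508  -0.1845  0.0734] [ 0.6089 -0.1013  0.0941]
 circ (0.5589165091514587, -0.14370758831501007) 0.05098026245832443 z hist (array([ 18,  25,  80, 129, 198, 164, 120,  23,   1,   0,   0]), array([0.078, 0.08 , 0.082, 0.084, 0.086, 0.088, 0.09 , 0.092, 0.094,
       0.096, 0.098, 0.1  ]))
 base [ 344  210   60   76 2465] ((0.5882683396339417, -0.14256587624549866), (0.23818320035934448, 0.15020067989826202), 1.140917420387268) [[0.4677000045776367, -0.06989999860525131], [0.4706999957561493, -0.2199999988079071], [0.7088000178337097, -0.21529999375343323], [0.7057999968528748, -0.06509999930858612]] 0.020457090622480256
 headtop [ 365  104   67   74 3216] ((0.5882691740989685, -0.14274446666240692), (0.1989264041185379, 0.12013008445501328), 0.9657831788063049) 0.42514400049153855
 coltop [ 368   93   55   26 1211] ((0.6596829891204834, -0.14137712121009827), (0.07115262001752853, 0.10663280636072159), 0.04466908052563667) 0.44486132985205057
 handle [427 192  34   5 122] [ 0.5766 -0.2754  0.2634] [ 0.015 -1.    -0.007] [-0.03634351  0.03472
[... 1759 characters left out ...]
[-0.03251238  0.03889936] [ 0.5829 -0.3123  0.2666] [ 0.5803 -0.2398  0.2682]
 cruc 145 [0.4253 0.1797 0.004 ] [0.5012 0.2324 0.0345]
  rim 38 (0.45362603664398193, 0.20792259275913239) 0.019200405105948448
  trap 152 [0.5085 0.1561 0.0452] [0.5635 0.2107 0.0799] ((0.5350378155708313, 0.1821291744709015), (0.045001231133937836, 0.04394787922501564), 53.42530059814453)
  beaker 112 [0.4776 0.2506 0.0402] [0.5245 0.303  0.061 ] ((0.501209557056427, 0.2770448625087738), (0.04795966297388077, 0.04754646494984627), 21.652935028076172)
  wash 511 [0.5189 0.0106 0.0204] [0.5999 0.0673 0.1098] ((0.5590398907661438, 0.04145354777574539), (0.07719127833843231, 0.05621737241744995), 17.322856903076172)
```

```bash
python3 - <<'E'
from h import *
import pickle
cs=pickle.load(open('c0.pkl','rb'))
for n in ['scene','top']:
    c=cs[n];P=pts(c); ok=c['range_z']>0
    m=ok&(P[...,1]<-.205)&(P[...,1]>-.245)&(P[...,2]>.03)&(P[...,2]<.32)&(P[...,0]>.5)&(P[...,0]<.76)
    vs,us=np.nonzero(m); print(n,m.sum())
    for v,u in list(zip(vs,us))[::max(1,len(vs)//40)]: print(u,v,P[v,u].round(3),c['color'][v,u])
c=cs['scene']; im=cv2.cvtColor(c['color'],cv2.COLOR_RGB2BGR)[220:310,370:440]
cv2.imwrite('pics/lev.png',cv2.resize(im,None,fx=8,fy=8,interpolation=cv2.INTER_CUBIC)[:600])
E
```

```text
scene 353
387 233 [ 0.59  -0.226  0.27 ] [143 148 144]
389 235 [ 0.593 -0.231  0.265] [178 186 183]
383 237 [ 0.578 -0.227  0.266] [138 140 138]
391 237 [ 0.59  -0.24   0.269] [ 97 104 101]
387 238 [ 0.582 -0.236  0.268] [149 154 151]
403 238 [ 0.675 -0.209  0.165] [205 213 209]
387 239 [ 0.579 -0.239  0.269] [73 76 77]
403 239 [ 0.673 -0.211  0.164] [189 200 195]
385 240 [ 0.58  -0.233  0.259] [124 131 127]
399 240 [ 0.665 -0.205  0.16 ] [154 161 156]
407 240 [ 0.69  -0.211  0.147] [183 196 187]
389 241 [ 0.58  -0.244  0.267] [30 29 35]
403 241 [ 0.673 -0.212  0.158] [186 195 191]
386 242 [ 0.574 -0.241  0.265] [58 63 64]
402 242 [ 0.669 -0.213  0.157] [166 176 171]
387 243 [ 0.576 -0.243  0.262] [31 32 35]
404 243 [ 0.676 -0.215  0.149] [122 127 126]
401 244 [ 0.666 -0.213  0.152] [128 132 130]
409 244 [ 0.703 -0.211  0.119] [143 134  72]
405 245 [ 0.681 -0.215  0.136] [127 134 129]
389 246 [ 0.599 -0.231  0.219] [90 84 66]
409 246 [ 0.705 -0.211  0.108] [215 168  43]
404 247 [ 0.682 -0.212  0.124] [120 126 123]
387 248 [ 0.619 -0.209  0.169] [119  94  31]
407 248 [ 0.696 -0.213  0
[... 2698 characters left out ...]
-0.212  0.112] [107 113 113]
403 213 [ 0.632 -0.214  0.111] [111 116 117]
404 213 [ 0.617 -0.212  0.132] [ 97 101 105]
405 213 [ 0.619 -0.215  0.129] [84 87 95]
400 214 [ 0.627 -0.206  0.113] [116 121 122]
401 214 [ 0.629 -0.209  0.11 ] [118 123 124]
402 214 [ 0.63  -0.212  0.109] [121 126 126]
403 214 [ 0.629 -0.214  0.111] [126 130 132]
400 215 [ 0.626 -0.206  0.11 ] [122 127 129]
401 215 [ 0.629 -0.21   0.107] [126 130 132]
402 215 [ 0.627 -0.212  0.109] [127 132 133]
403 215 [ 0.627 -0.215  0.109] [129 133 134]
400 216 [ 0.626 -0.207  0.105] [ 98 102 104]
401 216 [ 0.624 -0.209  0.109] [112 117 119]
402 216 [ 0.627 -0.212  0.105] [113 116 117]
403 216 [ 0.627 -0.215  0.105] [112 117 118]
```

View pics/lev.png

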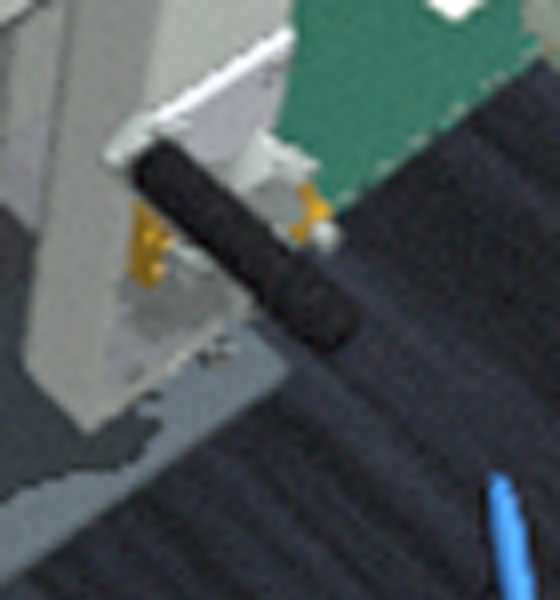

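```bash
cat >> h.py <<'E'
def rot(az,th):
    # tool z=(sin th cos az, sin th sin az,-cos th), tool y up-forward, x=closing line
    z=np.array([np.sin(th)*np.cos(az),np.sin(th)*np.sin(az),-np.cos(th)])
    y=np.array([np.cos(th)*np.cos(az),np.cos(th)*np.sin(az),np.sin(th)])
    return R.from_matrix(np.c_[np.cross(y,z),y,z])
def delta(G,Rt,d=.054):
    """G: wanted grasp point; prints tool-frame shift (in current axes) and turn, of TCP"""
    o,p,r=tool(); T=np.array(G)-d*Rt.as_matrix()[:,2]
    print('t',round(o['t'],2),'TCP',p.round(4),'grasp',(p+d*r.as_matrix()[:,2]).round(4),'z',r.as_matrix()[:,2].round(3),'x',r.as_matrix()[:,0].round(3))
    print(' q',np.round(o['q'],3),'F',np.round(o['contact_force'],1),'w',round(o['gripper_width'],3))
    print(' shift now-axes',r.inv().apply(T-p).round(4),'turn',(r.inv()*Rt).as_rotvec().round(4),'shift in target axes',Rt.inv().apply(T-p).round(4),'world',(T-p).round(4))
E
python3 -m creep '[[[0,0,0,-0.028,0.026,0.0,0.06],[0,0,0,-0.028,0.026,0.0,0.06],[0,0,0,-0.028,0.026,0.0,0.06],[0,0,-0.12,-0.028,0.026,0.0,0.06],[0,0,-0.12,-0.026,0.029,0.0,0.06],[0,0,-0.12,-0.023,0.032,0.0,0.06],[0,0,-0.12,-0.019,0.034,0.0,0.06],[0,0,-0.12,-0.015,0.035,0.0,0.06]]]' 20
python3 - <<'E'
from h import *
delta([.4535,.2075,.13],rot(np.radians(20),np.radians(45)))
E
```

```text
t: 0.82
eef_pos: [0.3522, 0.4497, 0.2986]
tool_rot: [-0.002, 0.559, 0.829, -0.004]
contact_force: [0.6, 0.6, 0.4]
gripper_width: 0.701
t 0.82 TCP [0.3522 0.4497 0.2986] grasp [0.3518 0.4494 0.2446] z [-0.008 -0.005 -1.   ] x [-0.374  0.927 -0.002]
 q [-1.016  0.316  0.002  1.81  -0.006  1.024  0.944] F [0.6 0.6 0.4] w 0.701
 shift now-axes [-0.261  -0.0337  0.1311] turn [-0.7941 -0.0119  0.0334] shift in target axes [-0.2622 -0.1105  0.0739] world [ 0.0654 -0.2552 -0.1304]
```

```bash

python3 -m creep '[[[-0.115,0,0,-0.037,0,0,0.06],[-0.115,0,0,-0.037,0,0,0.06],[-0.115,0,0,-0.037,0,0,0.06],[-0.115,0,0,-0.037,0,0,0.06],[-0.115,0,0,-0.037,0,0,0.06],[-0.115,0,0,-0.037,0,0,0.06],[-0.1,0,0,-0.037,0,0,0.06]]]' 20
python3 - <<'E'
from h import *
delta([.4535,.2075,.13],rot(np.radians(20),np.radians(45)))
E
```

```text
t: 1.4
eef_pos: [0.45, 0.248, 0.2965]
tool_rot: [0.192, 0.532, 0.781, 0.265]
contact_force: [0.4, -0.7, 0.7]
gripper_width: 0.704
t 1.4 TCP [0.45   0.248  0.2965] grasp [0.4814 0.2593 0.254 ] z [ 0.582  0.209 -0.786] x [-0.36   0.933 -0.018]
 q [-0.971  0.022  0.23   2.33   0.978  0.287  0.322] F [ 0.4 -0.7  0.7] w 0.704
 shift now-axes [-0.0359 -0.1186  0.0708] turn [-0.1193  0.0008  0.027 ] shift in target axes [-0.0392 -0.1252  0.0562] world [-0.0324 -0.0536 -0.1283]
```

```bash

python3 -m creep '[[[-0.02,0,0,-0.02,-0.03,0.013,0.06],[-0.02,0,0,-0.016,-0.03,0.013,0.06],[0,0,0,0,-0.02,0.02,0.06]]]' 20
python3 - <<'E'
from h import *
delta([.4535,.2075,.13],rot(np.radians(20),np.radians(45)))
E
```

```text
t: 1.65
eef_pos: [0.4488, 0.2249, 0.2633]
tool_rot: [0.207, 0.533, 0.774, 0.272]
contact_force: [-0.4, 0.8, 0.0]
gripper_width: 0.702
t 1.65 TCP [0.4488 0.2249 0.2633] grasp [0.4818 0.2358 0.2219] z [ 0.611  0.201 -0.766] x [-0.346  0.938 -0.03 ]
 q [-0.934  0.067  0.227  2.406  1.521  0.236 -0.217] F [-0.4  0.8  0. ] w 0.702
 shift now-axes [-0.015  -0.0919  0.0477] turn [-0.0871  0.0194  0.0236] shift in target axes [-0.018  -0.0953  0.0392] world [-0.0311 -0.0305 -0.0951]
```

```bash

python3 -m creep '[[[-0.1,0,0,0,0,0,0.06],[-0.1,0,0,0,0,0,0.06],[-0.1,0,0,0,0,0,0.06],[-0.1,0,0,0,0,0,0.06],[-0.1,0,0,0,0,0,0.06],[-0.1,0,0,0,0,0,0.06]]]' 20
python3 - <<'E'
from h import *
delta([.4535,.2075,.13],rot(np.radians(20),np.radians(45)))
E
```

```text
t: 2.15
eef_pos: [0.448, 0.2126, 0.2234]
tool_rot: [0.264, 0.503, 0.779, 0.266]
contact_force: [0.7, 0.8, -2.0]
gripper_width: 0.7
t 2.15 TCP [0.448  0.2126 0.2234] grasp [0.4847 0.2206 0.1845] z [ 0.679  0.148 -0.719] x [-0.354  0.924 -0.144]
 q [-0.093  0.239 -0.715  2.429  1.907  0.543 -0.508] F [ 0.7  0.8 -2. ] w 0.7
 shift now-axes [ 0.0019 -0.0635  0.0164] turn [-0.0274  0.0922  0.1124] shift in target axes [-0.0067 -0.0636  0.0144] world [-0.0304 -0.0182 -0.0552]
```

```bash

python3 -m creep '[[[-0.01,0.03,0.04,0,-0.015,0.003,0.06],[-0.01,0.03,0.04,0,-0.015,0.003,0.06],[-0.01,0.03,0.03,0,-0.015,0.003,0.06],[0,0,0,0,-0.012,0.003,0.06]]]' 20
python3 - <<'E'
from h import *
delta([.4535,.2075,.13],rot(np.radians(20),np.radians(45)))
c=cam('wrist');save(c,'w1.png');save(cam('scene'),'s1.png')
E
```

```text
t: 2.48
eef_pos: [0.4373, 0.2125, 0.1717]
tool_rot: [0.248, 0.498, 0.793, 0.249]
contact_force: [-1.0, 0.9, -2.2]
gripper_width: 0.706
t 2.48 TCP [0.4373 0.2125 0.1717] grasp [0.472  0.2205 0.131 ] z [ 0.641  0.147 -0.753] x [-0.381  0.913 -0.146]
 q [ 0.375  0.714 -1.361  2.435  1.906  1.023 -0.28 ] F [-1.   0.9 -2.2] w 0.706
 shift now-axes [-0.0085 -0.0223 -0.0127] turn [-0.0761  0.0762  0.133 ] shift in target axes [-0.0102 -0.02   -0.015 ] world [-0.0197 -0.0181 -0.0035]
```

View pics/w1.png

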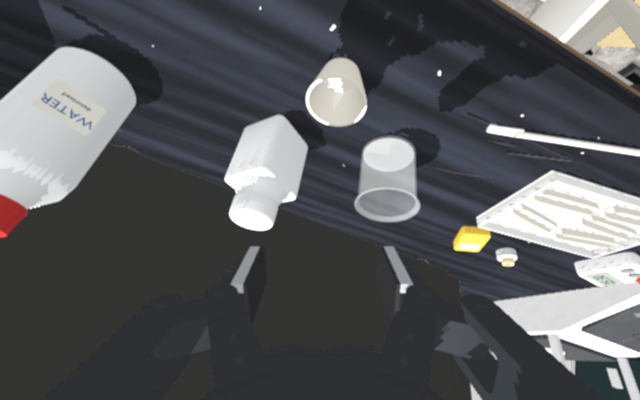

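View pics/s1.png

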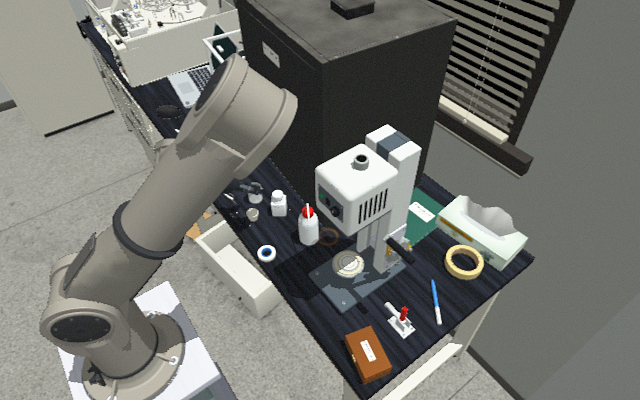

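```bash
cat > kin.py <<'E'
import numpy as np, itertools
from scipy.spatial.transform import Rotation as R
from scipy.optimize import least_squares
D=[([-1.44705705,.47780431,.02234674,1.55645269,-.01150054,1.1093297,-.08310084],[.15499533,.65648268,.3029224],[6.329e-4,.78414,.62058,-6.853e-4]),
([-1.016,.316,.002,1.81,-.006,1.024,.944],[.3522,.4497,.2986],[-.002,.559,.829,-.004]),
([-.971,.022,.230,2.33,.978,.287,.322],[.45,.248,.2965],[.192,.532,.781,.265]),
([-.934,.067,.227,2.406,1.521,.236,-.217],[.4488,.2249,.2633],[.207,.533,.774,.272]),
([-.093,.239,-.715,2.429,1.907,.543,-.508],[.448,.2126,.2234],[.264,.503,.779,.266]),
([.375,.714,-1.361,2.435,1.906,1.023,-.28],[.4373,.2125,.1717],[.248,.498,.793,.249])]
def fk(p,q,s,full=False):
    h,L1,L2,L3,e1,e2,w,y1,y2,y3,by,tr,*o=p
    q=np.array(q)
    P=np.array([0,0,h]);M=R.from_euler('z',by-q[0]); J=[P]
    def tr_(v):
        nonlocal P; P=P+M.apply(v)
    tr_([0,y1,0]); M=M*R.from_euler('y',q[1]); J.append(P)
    tr_([e1,y2,L1]); M=M*R.from_euler('z',s[0]*q[2])*R.from_euler('y',q[3]);J.append(P)
    tr_([e2,y3,L2]); M=M*R.from_euler('z',s[1]*q[4])*R.from_euler('y',q[5]);J.append(P)
    tr_([w,0,L3]); M=M*R.from_euler('z',-q[6]+np.pi+tr)
    return (P,M,J) if full else (P,M)
def res(p,s,D):
    r=[]
    for q,x,t in D:
        P,M=fk(p,q,s); w,a,b,c=t; T=R.from_quat([a,b,c,w])
        r+=list((P-x)); r+=list(.3*(T.inv()*M).as_rotvec())
    r+=list(1e-3*np.array(p[4:12]))
    return np.array(r)
if __name__=='__main__':
    for s in itertools.product([1,-1],[1,-1]):
        f=least_squares(res,[.3,.5,.45,.2]+[0]*8,args=(s,D)); print(s,f.cost,f.x.round(4)); 
        if f.cost<1e-3: print(f.fun[:36].reshape(6,6).round(4))
E
python3 kin.py
```

```text
(1, 1) 0.6047902477571024 [-0.2412  0.1736 -0.0572 -0.1996 -0.1577 -0.1204  0.2027 -0.3201 -0.3201
  0.1347  1.9085  1.6874]
(1, -1) 0.3714905935351682 [-0.5223  0.3852 -0.3914 -0.0387 -0.0936 -0.2046 -0.1269 -0.242  -0.242
 -0.0949  1.5313  1.2215]
(-1, 1) 1.0995897171909876 [ 0.0061  0.3023  0.1461  0.0961  0.0831 -0.2551 -0.1359  0.0171  0.0171
  0.1879 -0.4954 -0.6251]
(-1, -1) 9.088439415792077e-07 [ 2.880e-01  5.422e-01  4.721e-01  2.558e-01 -6.000e-04  2.000e-04
 -8.000e-04 -1.530e-02 -1.530e-02 -3.180e-02  5.000e-04  2.000e-04]
[[-0.0001  0.0001  0.0001 -0.      0.     -0.0001]
 [-0.0005  0.0002  0.      0.0002 -0.     -0.0001]
 [ 0.0003  0.0001  0.0003  0.0001 -0.0001 -0.0003]
 [ 0.0001 -0.0002  0.0001 -0.0004 -0.      0.0003]
 [-0.0003 -0.0004 -0.0004  0.0004 -0.0004  0.0003]
 [ 0.0001  0.0001 -0.0002  0.0001 -0.0001 -0.0001]]
```

```bash
cat > ik.py <<'E'
from kin import *
from h import rot
S=(-1,-1); PR=least_squares(res,[.3,.5,.45,.2]+[0]*8,args=(S,D)).x
LO=np.array([-2.96,-.34,-1.41,.24,-1.37,.17,-2.96]);HI=np.array([2.96,2.1,1.46,2.44,4.51,1.92,2.96])
def solve(T,Rt,seed,reg=1e-3,ref=None):
    ref=seed if ref is None else ref
    def f(q):
        P,M=fk(PR,q,S); return np.r_[(P-T)*10,(Rt.inv()*M).as_rotvec()*3,reg*(q-ref)]
    s=least_squares(f,np.clip(seed,LO+.01,HI-.01),bounds=(LO+.02,HI-.02)); P,M=fk(PR,s.x,S)
    return s.x,np.linalg.norm(P-T),(Rt.inv()*M).magnitude()
def allsol(G,Rt,n=30,d=.054,rng=np.random.default_rng(0)):
    T=np.array(G)-d*Rt.as_matrix()[:,2]; out=[]
    for i in range(n):
        q,e,a=solve(T,Rt,rng.uniform(LO,HI),reg=1e-4,ref=(LO+HI)/2)
        if e<2e-3 and a<.01 and not any(np.abs(q-o).max()<.1 for o in out): out.append(q)
    return out
if __name__=='__main__':
    for nm,G,azs in [('pick',[.4535,.2075,.027],[0,25,-25]),('place',[.55,-.143,.118],[0])]:
        for az in azs:
            for th in [30,38,45,52,60]:
                o=allsol(G,rot(np.radians(az),np.radians(th)))
                print(nm,az,th,len(o)); [print('   ',q.round(2),'elbow',fk(PR,q,S,True)[2][2].round(2),'wrist',fk(PR,q,S,True)[2][3].round(2)) for q in o[:4]]
E
python3 ik.py
```

```text
Traceback (most recent call last):
  File "ik.py", line 21, in <module>
    o=allsol(G,rot(np.radians(az),np.radians(th)))
  File "ik.py", line 14, in allsol
    q,e,a=solve(T,Rt,rng.uniform(LO,HI),reg=1e-4,ref=(LO+HI)/2)
          ~~~~~^^^^^^^^^^^^^^^^^^^^^^^^^^^^^^^^^^^^^^^^^^^^^^^^
  File "ik.py", line 9, in solve
    s=least_squares(f,np.clip(seed,LO+.01,HI-.01),bounds=(LO+.02,HI-.02)); P,M=fk(PR,s.x,S)
ValueError: Initial guess is outside of provided bounds
```

```bash
sed -i 's/LO+.01,HI-.01/LO+.03,HI-.03/' ik.py; time python3 ik.py
```

```text
pick 0 30 2
    [-0.19  0.6  -0.67  2.39  1.84  0.72 -0.88] elbow [0.31 0.03 0.73] wrist [0.3  0.21 0.3 ]
    [ 0.09  0.77 -1.03  2.38  1.81  0.97 -0.74] elbow [ 0.37 -0.06  0.68] wrist [0.3  0.21 0.3 ]
pick 0 38 0
pick 0 45 0
pick 0 52 0
pick 0 60 0
pick 25 30 1
    [ 0.29  0.78 -1.06  2.42  2.04  0.73 -0.37] elbow [ 0.35 -0.14  0.68] wrist [0.31 0.14 0.3 ]
pick 25 38 0
pick 25 45 0
pick 25 52 0
pick 25 60 0
pick -25 30 7
    [-0.6   0.57 -0.31  2.3   1.41  0.68 -1.02] elbow [0.26 0.14 0.75] wrist [0.31 0.27 0.3 ]
    [-0.39  0.61 -0.56  2.29  1.45  0.82 -1.02] elbow [0.3  0.09 0.73] wrist [0.31 0.27 0.3 ]
    [-0.73  0.55 -0.17  2.31  1.38  0.6  -1.02] elbow [0.23 0.17 0.75] wrist [0.31 0.27 0.3 ]
    [-0.08  0.77 -0.95  2.27  1.53  1.1  -1.  ] elbow [0.38 0.   0.68] wrist [0.31 0.27 0.3 ]
pick -25 38 9
    [-0.9   0.6  -0.06  2.34  1.51  0.68 -1.25] elbow [0.21 0.22 0.74] wrist [0.28 0.29 0.27]
    [-0.44  0.68 -0.61  2.31  1.56  1.01 -1.2 ] elbow [0.32 0.12 0.71] wrist [0.28 0.29 0.27]
    [-1.02  0.61  0.08  2.35  1.5   0.61 -1.26] elbow [0.19 0.25 0.73] wrist [0.28 0.29 0.27]
 
[... 1479 characters left out ...]
 0.36 -0.14  0.36]
    [ 0.88  0.47 -0.76  2.32  2.48  0.24 -0.6 ] elbow [ 0.13 -0.21  0.77] wrist [ 0.36 -0.14  0.36]
    [ 1.05  0.55 -0.97  2.31  2.18  0.32 -0.24] elbow [ 0.12 -0.26  0.75] wrist [ 0.36 -0.14  0.36]
    [ 0.93  0.49 -0.83  2.32  2.37  0.26 -0.47] elbow [ 0.13 -0.22  0.77] wrist [ 0.36 -0.14  0.36]
place 0 45 2
    [ 1.19  0.7  -1.15  2.37  2.41  0.51 -0.35] elbow [ 0.1  -0.34  0.7 ] wrist [ 0.33 -0.14  0.34]
    [ 1.06  0.59 -0.96  2.38  2.64  0.44 -0.64] elbow [ 0.12 -0.28  0.74] wrist [ 0.33 -0.14  0.34]
place 0 52 1
    [ 1.36  1.03 -1.39  2.42  2.43  0.79 -0.09] elbow [ 0.07 -0.46  0.57] wrist [ 0.31 -0.14  0.31]
place 0 60 0
real	3m28.204s
user	3m28.509s
sys	0m0.092s
```

```bash
cat > t1.py <<'E'
from ik import *
cur=np.array([.375,.714,-1.361,2.435,1.906,1.023,-.28])
for nm,G,azs in [('pick',[.4535,.2075,.027],[-10,-18,-25,-35]),('place',[.55,-.143,.118],[0,12,25])]:
    for az in azs:
        for th in [38,43,48]:
            Rt=rot(np.radians(az),np.radians(th)); T=np.array(G)-.054*Rt.as_matrix()[:,2]
            best=None
            for sd in [[-.5,.74,-.61,2.33,1.62,1.16,-1.32],[1,.55,-.9,2.3,2.4,.4,-.5],cur,[0,.6,-.9,2.3,1.8,.8,-.8]]:
                q,e,a=solve(T,Rt,np.array(sd),reg=1e-3,ref=np.array([0,.6,-.5,2.1,2,.8,-.5]))
                if e<2e-3 and a<.01:
                    m=min((q-LO).min(),(HI-q).min())
                    if best is None or m>best[0]: best=(m,q)
            print(nm,az,th,None if best is None else (round(best[0],2),best[1].round(2)))
E
python3 t1.py
```

```text
pick -10 38 (np.float64(0.04), array([-0.26,  0.7 , -0.75,  2.4 ,  1.82,  1.02, -1.12]))
pick -10 43 (np.float64(0.02), array([-0.23,  0.8 , -0.84,  2.42,  1.88,  1.23, -1.18]))
pick -10 48 (np.float64(0.02), array([ 0.08,  1.31, -1.33,  2.42,  2.07,  1.9 , -0.92]))
pick -18 38 (np.float64(0.09), array([-0.32,  0.71, -0.73,  2.35,  1.69,  1.05, -1.16]))
pick -18 43 (np.float64(0.07), array([-0.37,  0.75, -0.72,  2.37,  1.74,  1.17, -1.25]))
pick -18 48 (np.float64(0.06), array([-0.43,  0.8 , -0.7 ,  2.38,  1.77,  1.28, -1.34]))
pick -25 38 (np.float64(0.13), array([-0.35,  0.71, -0.71,  2.31,  1.58,  1.08, -1.19]))
pick -25 43 (np.float64(0.12), array([-0.41,  0.75, -0.69,  2.32,  1.62,  1.18, -1.28]))
pick -25 48 (np.float64(0.11), array([-0.47,  0.8 , -0.67,  2.33,  1.65,  1.28, -1.35]))
pick -35 38 (np.float64(0.2), array([-0.39,  0.73, -0.69,  2.24,  1.43,  1.12, -1.22]))
pick -35 43 (np.float64(0.2), array([-0.45,  0.76, -0.67,  2.24,  1.46,  1.21, -1.3 ]))
pick -35 48 (np.float64(0.2), array([-0.51,  0.8 , -0.64,  2.24,  1.48,  1.29, -1.37]))
place 0 38 (np.float64(0.08), array([ 0.9 ,  0.47, -0.79,  2.32,  2.44,  0.25, -0.55]))
place 0 43 (np.float64(0.08), array([ 1.01,  0.55, -0.91,  2.36,  2.61,  0.38, -0.66]))
place 0 48 (np.float64(0.03), array([ 1.06,  0.61, -0.95,  2.41,  2.77,  0.51, -0.75]))
place 12 38 (np.float64(0.02), array([ 1.19,  0.62, -1.05,  2.27,  1.95,  0.19,  0.27]))
place 12 43 (np.float64(0.05), array([ 1.21,  0.65, -1.04,  2.31,  2.59,  0.22, -0.33]))
place 12 48 (np.float64(0.1), array([ 1.3 ,  0.75, -1.13,  2.34,  2.73,  0.32, -0.37]))
place 25 38 (np.float64(0.03), array([ 1.42,  0.94, -1.38,  2.19,  1.34,  0.43,  1.25]))
place 25 43 (np.float64(0.02), array([ 1.4 ,  0.84, -1.24,  2.23,  1.43,  0.19,  1.16]))
place 25 48 (np.float64(0.02), array([ 1.21,  0.66, -0.9 ,  2.26,  4.27,  0.19, -1.75]))
```

```bash
cat >> h.py <<'E'
def plan(T,Rt,n):
    """n even steps to TCP T, rot Rt: prints the step in tool axes"""
    o,p,r=tool(); rv=(r.inv()*Rt).as_rotvec()/n; st=R.from_rotvec(rv); dw=(np.array(T)-p)/n
    print('turn/row',rv.round(3),'dist/row',np.linalg.norm(dw).round(4))
    for i in range(n): print('  ',r.inv().apply(dw).round(3)); r=r*st
E
python3 - <<'E'
from h import *
Rt=rot(np.radians(-25),np.radians(42)); G=[.4535,.2075,.14]
delta(G,Rt); plan(np.array(G)-.054*Rt.as_matrix()[:,2],Rt,8)
E
```

```text
t 2.58 TCP [0.4348 0.2129 0.1646] grasp [0.4686 0.2212 0.1233] z [ 0.626  0.152 -0.765] x [-0.383  0.914 -0.132]
 q [ 0.374  0.731 -1.358  2.436  1.905  1.019 -0.282] F [-0.4  1.2 -0.2] w 0.706
 shift now-axes [ 0.0123  0.0039 -0.0191] turn [ 0.0142 -0.4489  0.7109] shift in target axes [ 0.003  -0.0022 -0.0228] world [-0.014   0.0098  0.0155]
turn/row [ 0.002 -0.056  0.089] dist/row 0.0029
   [ 0.002  0.    -0.002]
   [ 0.001  0.    -0.002]
   [ 0.001  0.    -0.003]
   [ 0.001  0.    -0.003]
   [ 0.001  0.    -0.003]
   [ 0.001 -0.    -0.003]
   [ 0.001 -0.    -0.003]
   [ 0.001 -0.    -0.003]
```

```bash

python3 -m creep '[[[0,-0.056,0.089,0.002,0,-0.003,0.055],[0,-0.056,0.089,0.001,0,-0.003,0.055],[0,-0.056,0.089,0.001,0,-0.003,0.055],[0,-0.056,0.089,0.001,0,-0.003,0.055],[0,-0.056,0.089,0.001,0,-0.003,0.055],[0,-0.056,0.089,0.001,0,-0.003,0.055],[0,-0.056,0.089,0.001,0,-0.003,0.055],[0,-0.056,0.089,0.001,0,-0.003,0.055]]]' 20
python3 - <<'E'
from h import *
Rt=rot(np.radians(-25),np.radians(42)); G=[.4535,.2075,.14]
delta(G,Rt); plan(np.array(G)-.054*Rt.as_matrix()[:,2],Rt,4)
E
```

```text
t: 3.25
eef_pos: [0.4208, 0.2215, 0.1913]
tool_rot: [0.313, 0.795, 0.478, 0.207]
contact_force: [-0.1, 0.1, 0.0]
gripper_width: 0.645
t 3.25 TCP [0.4208 0.2215 0.1913] grasp [0.4547 0.2054 0.1524] z [ 0.627 -0.299 -0.719] x [0.458 0.889 0.03 ]
 q [ 0.027  0.729 -1.286  2.282  1.483  1.499 -1.027] F [-0.1  0.1  0. ] w 0.645
 shift now-axes [ 0.0007 -0.0082  0.0076] turn [ 0.0355  0.0048 -0.0495] shift in target axes [ 0.0011 -0.0079  0.0079] world [-0.0001  0.0012 -0.0111]
turn/row [ 0.009  0.001 -0.012] dist/row 0.0028
   [ 0.    -0.002  0.002]
   [ 0.    -0.002  0.002]
   [ 0.    -0.002  0.002]
   [ 0.    -0.002  0.002]
```

```bash

python3 - <<'E'
from h import *
c=cam('wrist');save(c,'w2.png'); P=pts(c); ok=c['range_z']>0
m=ok&(P[...,2]>.026)&(P[...,2]<.035)&(np.hypot(P[...,0]-.4535,P[...,1]-.2075)<.03); q=P[m]
print(len(q),cv2.minEnclosingCircle(q[:,:2].astype(np.float32)), q.min(0),q.max(0))
for nm,(x,y),z0,z1,rr in [('trap',(.536,.183),.03,.08,.04),('beaker',(.501,.276),.03,.07,.04)]:
    m=ok&(P[...,2]>z0)&(P[...,2]<z1)&(np.hypot(P[...,0]-x,P[...,1]-y)<rr); q=P[m]
    print(nm,len(q),q.min(0).round(3),q.max(0).round(3))
E
```

```text
797 ((0.4558122754096985, 0.20775917172431946), 0.019565880298614502) [0.43673931 0.188584   0.02601389] [0.47483223 0.22607086 0.03210059]
trap 2710 [0.509 0.157 0.03 ] [0.553 0.213 0.08 ]
beaker 4022 [0.478 0.252 0.03 ] [0.529 0.3   0.057]
```

View pics/w2.png

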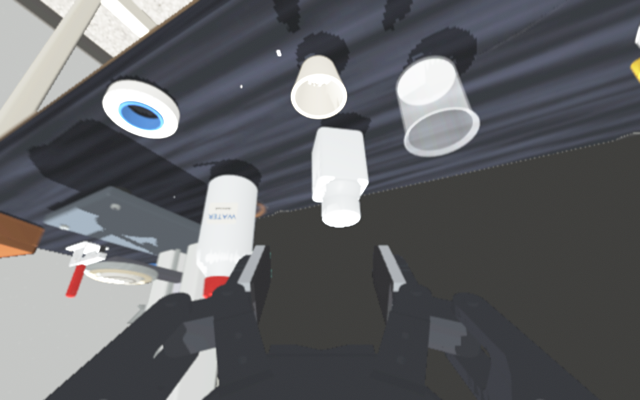

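```bash

python3 -m creep '[[[0.01,0,-0.012,0,-0.0167,0.0186,0.055],[0.01,0,-0.012,0,-0.0167,0.0186,0.055],[0.01,0,-0.012,0,-0.0167,0.0186,0.055],[0.005,0,-0.012,0,-0.0134,0.0149,0.055],[0,0,0,0,0,0,0.055]]]' 20
python3 - <<'E'
from h import *
Rt=rot(np.radians(-25),np.radians(42)); G=[.455,.2075,.027]
delta(G,Rt); plan(np.array(G)-.054*Rt.as_matrix()[:,2],Rt,3)
E
```

```text
t: 3.72
eef_pos: [0.4322, 0.2304, 0.1076]
tool_rot: [0.307, 0.784, 0.497, 0.21]
contact_force: [0.0, -0.1, -0.4]
gripper_width: 0.643
t 3.72 TCP [0.4322 0.2304 0.1076] grasp [0.4664 0.2157 0.0685] z [ 0.634 -0.273 -0.723] x [0.419 0.908 0.024]
 q [-0.073  0.898 -1.136  2.289  1.665  1.507 -1.127] F [ 0.  -0.1 -0.4] w 0.643
 shift now-axes [-0.0121 -0.0319  0.025 ] turn [ 0.0288 -0.0207 -0.0135] shift in target axes [-0.0111 -0.0313  0.0262] world [-0.0099 -0.0076 -0.0404]
turn/row [ 0.01  -0.007 -0.005] dist/row 0.0141
   [-0.004 -0.011  0.008]
   [-0.004 -0.011  0.008]
   [-0.004 -0.011  0.009]
```

```bash

python3 -m creep '[[[0.01,-0.007,-0.005,-0.006,-0.009,-0.003,0.055],[0.01,-0.007,-0.005,-0.005,-0.008,0.005,0.055],[0,0,0,0,0,0,0.055]]]' 20
python3 - <<'E'
from h import *
Rt=rot(np.radians(-25),np.radians(42)); G=[.455,.2075,.027]
delta(G,Rt); plan(np.array(G)-.054*Rt.as_matrix()[:,2],Rt,2)
E
```

```text
t: 3.97
eef_pos: [0.4183, 0.2254, 0.0983]
tool_rot: [0.305, 0.785, 0.5, 0.202]
contact_force: [-0.2, -1.1, 0.4]
gripper_width: 0.64
t 3.97 TCP [0.4183 0.2254 0.0983] grasp [0.4519 0.2104 0.0588] z [ 0.622 -0.277 -0.732] x [0.418 0.908 0.011]
 q [-0.083  0.916 -1.138  2.311  1.657  1.517 -1.152] F [-0.2 -1.1  0.4] w 0.64
 shift now-axes [-0.0011 -0.0178  0.026 ] turn [ 0.0162 -0.0117 -0.0039] shift in target axes [-0.0007 -0.0174  0.0263] world [ 0.0039 -0.0026 -0.0312]
turn/row [ 0.008 -0.006 -0.002] dist/row 0.0158
   [-0.001 -0.009  0.013]
   [-0.    -0.009  0.013]
```

```bash

python3 -m creep '[[[0.008,-0.006,0,0,-0.010,0.009,0.055],[0.008,-0.006,0,0,-0.008,0.009,0.055],[0,0,0,0,0,0,0.055]]]' 20
python3 - <<'E'
from h import *
Rt=rot(np.radians(-25),np.radians(42)); G=[.455,.2075,.027]
delta(G,Rt); plan(np.array(G)-.054*Rt.as_matrix()[:,2],Rt,2)
c=cam('wrist');save(c,'w3.png')
E
```

```text
t: 4.22
eef_pos: [0.4182, 0.2266, 0.0753]
tool_rot: [0.302, 0.788, 0.5, 0.196]
contact_force: [0.0, 0.1, -0.2]
gripper_width: 0.646
t 4.22 TCP [0.4182 0.2266 0.0753] grasp [0.4512 0.2114 0.0352] z [ 0.61  -0.28  -0.741] x [0.424 0.906 0.007]
 q [-0.101  0.963 -1.106  2.303  1.688  1.519 -1.178] F [ 0.   0.1 -0.2] w 0.646
 shift now-axes [-0.0018 -0.0016  0.0095] turn [ 0.0034 -0.004  -0.0059] shift in target axes [-0.0017 -0.0015  0.0095] world [ 0.004  -0.0038 -0.0081]
turn/row [ 0.002 -0.002 -0.003] dist/row 0.0049
   [-0.001 -0.001  0.005]
   [-0.001 -0.001  0.005]
```

View pics/w3.png

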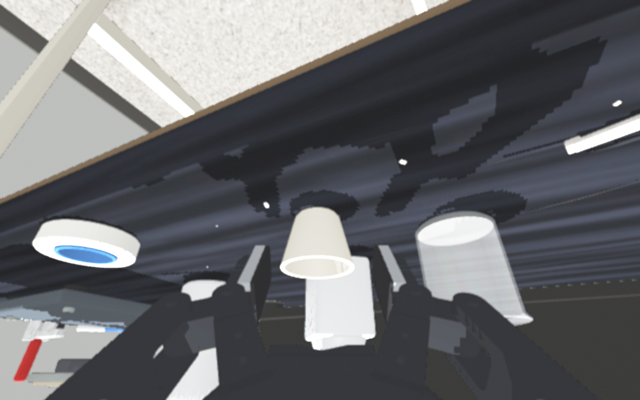

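```bash

python3 -m creep '[[[0,0,0,-0.001,-0.001,0.006,0.055],[0,0,0,-0.001,0,0.005,0.055],[0,0,0,0,0,0,0.055]]]' 20
python3 - <<'E'
from h import *
Rt=rot(np.radians(-25),np.radians(42)); G=[.455,.2075,.027]
delta(G,Rt)
c=cam('wrist');save(c,'w4.png');P=pts(c); ok=c['range_z']>0
m=ok&(P[...,2]>.026)&(P[...,2]<.034)&(np.hypot(P[...,0]-.455,P[...,1]-.2075)<.022)&(c['color'].min(-1)>150); q=P[m]
print(len(q),cv2.minEnclosingCircle(q[:,:2].astype(np.float32)))
E
```

```text
t: 4.52
eef_pos: [0.4244, 0.2222, 0.0676]
tool_rot: [0.302, 0.788, 0.499, 0.197]
contact_force: [-0.4, -0.1, -0.0]
gripper_width: 0.646
t 4.52 TCP [0.4244 0.2222 0.0676] grasp [0.4575 0.2071 0.0276] z [ 0.612 -0.279 -0.74 ] x [0.424 0.906 0.009]
 q [-0.093  0.976 -1.089  2.302  1.716  1.513 -1.179] F [-0.4 -0.1 -0. ] w 0.646
 shift now-axes [-0.0004 -0.0019 -0.0011] turn [ 0.0048 -0.0062 -0.0071] shift in target axes [-0.0004 -0.0019 -0.0011] world [-0.0022  0.0006 -0.0005]
1571 ((0.4560260772705078, 0.20802593231201172), 0.020214371383190155)
```

View pics/w4.png

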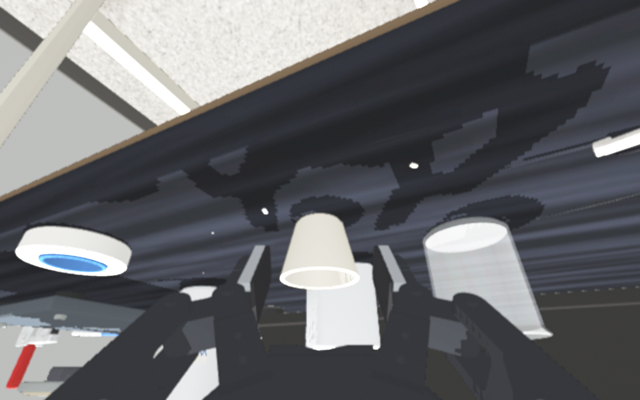

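Centred to within 2 mm. I'll close on the rim now.

```bash

python3 -m creep '[[[0,0,0,0,0,0,0.045],[0,0,0,0,0,0,0.038],[0,0,0,0,0,0,0.03],[0,0,0,0,0,0,0.03],[0,0,0,0,0,0,0.03],[0,0,0,0,0,0,0.03]]]' 20
python3 - <<'E'
from h import *
Rt=rot(np.radians(-25),np.radians(42)); G=[.455,.2075,.027]
delta(G,Rt)
c=cam('wrist');save(c,'w5.png')
E
```

```text
t: 5.07
eef_pos: [0.4244, 0.2225, 0.0684]
tool_rot: [0.302, 0.788, 0.499, 0.198]
contact_force: [0.4, -0.6, -0.1]
gripper_width: 0.414
t 5.07 TCP [0.4244 0.2225 0.0684] grasp [0.4574 0.2075 0.0285] z [ 0.613 -0.278 -0.74 ] x [0.424 0.906 0.01 ]
 q [-0.092  0.975 -1.09   2.302  1.715  1.513 -1.179] F [ 0.4 -0.6 -0.1] w 0.414
 shift now-axes [-0.0006 -0.0024 -0.0004] turn [ 0.0048 -0.007  -0.0078] shift in target axes [-0.0006 -0.0024 -0.0004] world [-0.0021  0.0003 -0.0013]
```

View pics/w5.png

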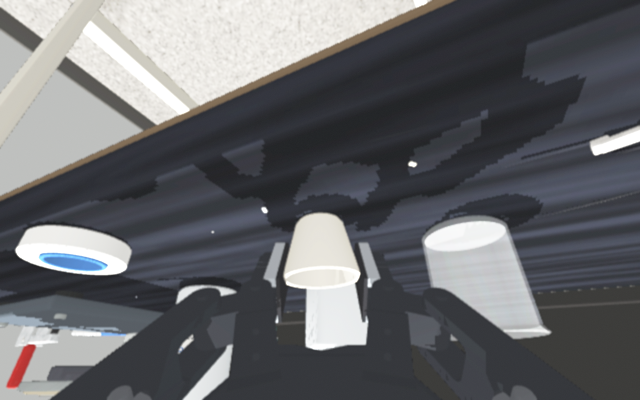

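```bash

python3 -m creep '[[[0,0,0,0,0.007,-0.007,0.03],[0,0,0,0,0.013,-0.015,0.03],[0,0,0,0,0.013,-0.015,0.03],[0,0,0,0,0,0,0.03]]]' 25
python3 - <<'E'
from h import *
Rt=rot(np.radians(-25),np.radians(42)); G=[.455,.2075,.08]
delta(G,Rt)
c=cam('wrist');save(c,'w6.png')
P=pts(c); ok=c['range_z']>0
m=ok&(np.hypot(P[...,0]-.457,P[...,1]-.2075)<.03)&(P[...,2]>.02)&(c['color'].min(-1)>130); q=P[m]; print(q.min(0),q.max(0))
E
```

```text
t: 5.45
eef_pos: [0.4228, 0.2223, 0.12]
tool_rot: [0.301, 0.788, 0.5, 0.196]
contact_force: [0.7, 0.8, 0.3]
gripper_width: 0.409
t 5.45 TCP [0.4228 0.2223 0.12  ] grasp [0.4558 0.2072 0.08  ] z [ 0.611 -0.279 -0.741] x [0.422 0.906 0.007]
 q [-0.038  0.869 -1.179  2.302  1.612  1.493 -1.093] F [0.7 0.8 0.3] w 0.409
 shift now-axes [ 0.0002 -0.0005 -0.0006] turn [ 0.0028 -0.0056 -0.0048] shift in target axes [ 0.0002 -0.0005 -0.0006] world [-0.0006  0.0005  0.0001]
[0.42841398 0.18363562 0.05278917] [0.47732022 0.23673132 0.10303344]
```

View pics/w6.png

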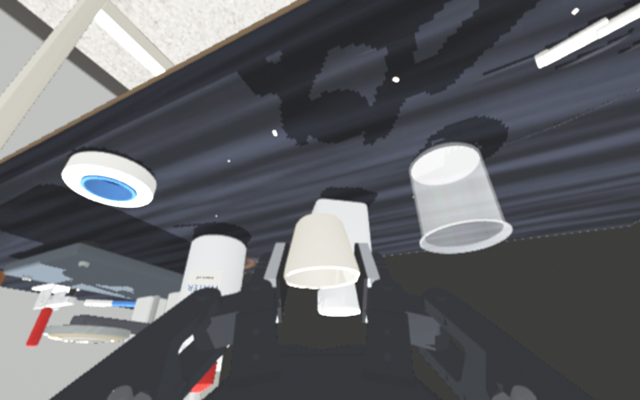

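```bash
cat > t2.py <<'E'
from ik import *
q=np.array([-.038,.869,-1.179,2.302,1.612,1.493,-1.093])
import sys
def track(wps,n=6):
    global q
    a=wps[0]
    for b in wps[1:]:
        for k in range(1,n+1):
            g=np.array(a)+(np.array(b)-np.array(a))*k/n
            Rt=rot(np.radians(g[3]),np.radians(g[4])); T=g[:3]-.054*Rt.as_matrix()[:,2]
            q,e,an=solve(T,Rt,q,reg=3e-3)
        print(b,q.round(2),'err',round(e*1000,1),round(an,3),fk(PR,q,S,True)[2][2].round(2),fk(PR,q,S,True)[2][3].round(2))
        a=b
q0=q.copy()
for th in (40,45):
  for xp in (.43,.46):
    for az in (0,-10):
      q=q0.copy(); print('th',th,xp,az)
      track([[.456,.207,.08,-25,42],[.456,.207,.17,-25,42],[.47,.05,.17,-15,th],[xp,-.143,.15,az,th],[.55,-.143,.13,az,th],[.55,-.143,.118,az,th]])
E
python3 t2.py
```

```text
th 40 0.43 0
[0.456, 0.207, 0.17, -25, 42] [ 0.09  0.7  -1.34  2.26  1.44  1.47 -0.91] err 0.0 0.0 [ 0.34 -0.06  0.7 ] [0.27 0.29 0.4 ]
[0.47, 0.05, 0.17, -15, 40] [ 0.68  0.46 -1.39  2.42  1.57  0.94 -0.53] err 12.6 0.035 [ 0.17 -0.18  0.77] [0.3  0.11 0.42]
[0.43, -0.143, 0.15, 0, 40] [ 1.58  0.51 -1.39  2.42  1.57  0.25  0.47] err 30.1 0.083 [-0.03 -0.27  0.76] [ 0.27 -0.17  0.41]
[0.55, -0.143, 0.13, 0, 40] [ 1.28  0.76 -1.31  2.32  1.97  0.55  0.09] err 0.0 0.0 [ 0.08 -0.36  0.68] [ 0.35 -0.14  0.37]
[0.55, -0.143, 0.118, 0, 40] [ 1.27  0.79 -1.3   2.32  2.02  0.58  0.07] err 0.0 0.0 [ 0.08 -0.38  0.67] [ 0.35 -0.14  0.36]
th 40 0.43 -10
[0.456, 0.207, 0.17, -25, 42] [ 0.09  0.7  -1.34  2.26  1.44  1.47 -0.91] err 0.0 0.0 [ 0.34 -0.06  0.7 ] [0.27 0.29 0.4 ]
[0.47, 0.05, 0.17, -15, 40] [ 0.68  0.46 -1.39  2.42  1.57  0.94 -0.53] err 12.6 0.035 [ 0.17 -0.18  0.77] [0.3  0.11 0.42]
[0.43, -0.143, 0.15, -10, 40] [ 1.47  0.46 -1.39  2.42  1.62  0.38  0.16] err 37.9 0.105 [-0.01 -0.24  0.77] [ 0.28 -0.13  0.42]
[0.55, -0.143, 0.13, -10, 40] [ 1.2   0.75 -1.32  2.34  1.98  0.72 -0.13]
[... 3319 characters left out ...]
.06] err 0.0 0.0 [ 0.08 -0.41  0.64] [ 0.33 -0.14  0.34]
th 45 0.46 -10
[0.456, 0.207, 0.17, -25, 42] [ 0.09  0.7  -1.34  2.26  1.44  1.47 -0.91] err 0.0 0.0 [ 0.34 -0.06  0.7 ] [0.27 0.29 0.4 ]
[0.47, 0.05, 0.17, -15, 45] [ 0.62  0.52 -1.39  2.42  1.62  1.06 -0.6 ] err 25.5 0.071 [ 0.2  -0.18  0.76] [0.29 0.12 0.41]
[0.46, -0.143, 0.15, -10, 45] [ 1.41  0.57 -1.39  2.42  1.91  0.5  -0.09] err 38.1 0.102 [ 0.02 -0.3   0.74] [ 0.29 -0.13  0.4 ]
[0.55, -0.143, 0.13, -10, 45] [ 1.22  0.83 -1.36  2.39  2.15  0.82 -0.23] err 0.0 0.0 [ 0.11 -0.39  0.66] [ 0.33 -0.11  0.35]
[0.55, -0.143, 0.118, -10, 45] [ 1.21  0.86 -1.34  2.39  2.19  0.85 -0.25] err 0.0 0.0 [ 0.12 -0.39  0.64] [ 0.33 -0.11  0.34]
```

```bash
cat > t3.py <<'E'
import t2
E
sed -i '/^q0=/,$d' t2.py; cat > t3.py <<'E'
import t2,numpy as np
q0=t2.q.copy()
for th in (40,44):
  for a1,a2 in ((-25,-10),(-15,0),(-5,5)):
      t2.q=q0.copy(); print('th',th,a1,a2)
      t2.track([[.456,.207,.08,-25,42],[.456,.207,.11,-28,42],[.465,.05,.11,a1,th],[.475,-.06,.12,(a1+a2)/2,th],[.48,-.143,.13,a2,th],[.515,-.143,.13,a2,th],[.55,-.143,.118,a2,th]],4)
E
python3 t3.py
```

```text
th 40 -25 -10
[0.456, 0.207, 0.11, -28, 42] [-0.02  0.82 -1.22  2.27  1.52  1.51 -1.06] err 0.0 0.0 [ 0.4  -0.02  0.66] [0.27 0.3  0.34]
[0.465, 0.05, 0.11, -25, 40] [ 0.5   0.82 -1.39  2.42  1.67  1.38 -0.8 ] err 12.0 0.033 [ 0.33 -0.22  0.66] [0.3  0.14 0.35]
[0.475, -0.06, 0.12, -17.5, 40] [ 0.96  0.7  -1.39  2.42  1.77  0.97 -0.38] err 28.6 0.077 [ 0.17 -0.3   0.7 ] [0.33 0.   0.38]
[0.48, -0.143, 0.13, -10, 40] [ 1.34  0.69 -1.39  2.42  1.91  0.65 -0.08] err 16.0 0.042 [ 0.05 -0.34  0.71] [ 0.31 -0.12  0.38]
[0.515, -0.143, 0.13, -10, 40] [ 1.28  0.75 -1.38  2.41  1.99  0.73 -0.14] err 0.0 0.0 [ 0.08 -0.36  0.69] [ 0.32 -0.11  0.37]
[0.55, -0.143, 0.118, -10, 40] [ 1.2   0.8  -1.33  2.34  2.01  0.76 -0.13] err 0.0 0.0 [ 0.11 -0.37  0.67] [ 0.35 -0.11  0.36]
th 40 -15 0
[0.456, 0.207, 0.11, -28, 42] [-0.02  0.82 -1.22  2.27  1.52  1.51 -1.06] err 0.0 0.0 [ 0.4  -0.02  0.66] [0.27 0.3  0.34]
[0.465, 0.05, 0.11, -15, 40] [ 0.59  0.77 -1.39  2.42  1.71  1.22 -0.61] err 26.1 0.071 [ 0.3  -0.24  0.68] [0.31 0.12 0.36]
[0.475, -0.06, 0.12, -7.5, 40] [ 1.09  0.68 -1.39  2.42  1.82  0.77
[... 2807 characters left out ...]
27  1.52  1.51 -1.06] err 0.0 0.0 [ 0.4  -0.02  0.66] [0.27 0.3  0.34]
[0.465, 0.05, 0.11, -5, 44] [ 0.67  0.77 -1.39  2.42  1.81  1.1  -0.45] err 47.6 0.126 [ 0.28 -0.26  0.68] [0.32 0.09 0.36]
[0.475, -0.06, 0.12, 0.0, 44] [ 1.2   0.72 -1.39  2.42  1.94  0.64 -0.05] err 42.4 0.111 [ 0.1  -0.35  0.69] [ 0.32 -0.08  0.37]
[0.48, -0.143, 0.13, 5, 44] [ 1.5   0.78 -1.39  2.42  2.07  0.43  0.17] err 13.6 0.036 [-0.01 -0.38  0.67] [ 0.28 -0.17  0.36]
[0.515, -0.143, 0.13, 5, 44] [ 1.43  0.82 -1.38  2.4   2.15  0.51  0.09] err 0.0 0.0 [ 0.02 -0.4   0.66] [ 0.3  -0.16  0.35]
[0.55, -0.143, 0.118, 5, 44] [ 1.34  0.87 -1.33  2.34  2.16  0.54  0.1 ] err 0.0 0.0 [ 0.06 -0.41  0.64] [ 0.34 -0.16  0.34]
```

```bash
cat > t3.py <<'E'
import t2,numpy as np
q0=t2.q.copy()
for th in (38,42):
  for a1,a2,a3,a4 in ((-45,-45,-20,0),(-45,-45,-30,-10),(-35,-35,-20,0)):
      t2.q=q0.copy(); print('th',th,a1,a2)
      t2.track([[.456,.207,.08,-25,42],[.456,.207,.12,a1,42],[.46,.05,.12,a1,th],[.465,-.06,.12,a2,th],[.485,-.143,.13,a3,th],[.515,-.143,.13,a4,th],[.55,-.143,.118,a4,th]],4)
E
python3 t3.py
```

```text
th 38 -45 -45
[0.456, 0.207, 0.12, -45, 42] [-0.07  0.84 -1.19  2.13  1.34  1.61 -1.19] err 0.0 0.0 [ 0.4  -0.    0.65] [0.31 0.35 0.35]
[0.46, 0.05, 0.12, -45, 38] [ 0.36  0.72 -1.27  2.33  1.43  1.39 -1.03] err 0.0 0.0 [ 0.32 -0.15  0.7 ] [0.33 0.18 0.36]
[0.465, -0.06, 0.12, -45, 38] [ 0.67  0.66 -1.27  2.41  1.56  1.24 -0.88] err 0.0 0.0 [ 0.24 -0.23  0.72] [0.33 0.07 0.36]
[0.485, -0.143, 0.13, -20, 38] [ 1.22  0.68 -1.39  2.42  1.84  0.82 -0.26] err 8.0 0.021 [ 0.09 -0.33  0.71] [ 0.32 -0.08  0.38]
[0.515, -0.143, 0.13, 0, 38] [ 1.34  0.7  -1.33  2.37  1.92  0.51  0.12] err 0.0 0.0 [ 0.05 -0.35  0.7 ] [ 0.32 -0.14  0.37]
[0.55, -0.143, 0.118, 0, 38] [ 1.25  0.76 -1.28  2.31  1.93  0.54  0.13] err 0.0 0.0 [ 0.09 -0.36  0.68] [ 0.36 -0.14  0.36]
th 38 -45 -45
[0.456, 0.207, 0.12, -45, 42] [-0.07  0.84 -1.19  2.13  1.34  1.61 -1.19] err 0.0 0.0 [ 0.4  -0.    0.65] [0.31 0.35 0.35]
[0.46, 0.05, 0.12, -45, 38] [ 0.36  0.72 -1.27  2.33  1.43  1.39 -1.03] err 0.0 0.0 [ 0.32 -0.15  0.7 ] [0.33 0.18 0.36]
[0.465, -0.06, 0.12, -45, 38] [ 0.67  0.66 -1.27  2.41  1.56  1.24 -0.88] err 0.0 
[... 2781 characters left out ...]
 2.21  1.43  1.55 -1.1 ] err 0.0 0.0 [ 0.4  -0.02  0.66] [0.29 0.33 0.35]
[0.46, 0.05, 0.12, -35, 42] [ 0.35  0.7  -1.26  2.42  1.57  1.37 -1.01] err 0.0 0.0 [ 0.32 -0.15  0.7 ] [0.29 0.17 0.35]
[0.465, -0.06, 0.12, -35, 42] [ 0.75  0.78 -1.39  2.42  1.68  1.35 -0.75] err 19.6 0.054 [ 0.26 -0.28  0.67] [0.33 0.07 0.36]
[0.485, -0.143, 0.13, -20, 42] [ 1.21  0.71 -1.39  2.42  1.9   0.87 -0.3 ] err 20.4 0.053 [ 0.1  -0.34  0.7 ] [ 0.32 -0.08  0.37]
[0.515, -0.143, 0.13, 0, 42] [ 1.37  0.77 -1.37  2.41  2.09  0.57  0.  ] err 0.0 0.0 [ 0.04 -0.38  0.68] [ 0.31 -0.14  0.36]
[0.55, -0.143, 0.118, 0, 42] [ 1.29  0.82 -1.32  2.34  2.1   0.61  0.02] err 0.0 0.0 [ 0.08 -0.39  0.66] [ 0.34 -0.14  0.35]
```

```bash
cat >> h.py <<'E'
def go(G,az,th,n):
    Rt=rot(np.radians(az),np.radians(th)); delta(G,Rt); plan(np.array(G)-.054*Rt.as_matrix()[:,2],Rt,n)
E
python3 - <<'E'
from h import *
go([.456,.207,.12],-45,40,5)
E
```

```text
t 5.5 TCP [0.4228 0.2219 0.1189] grasp [0.4557 0.2068 0.0789] z [ 0.61  -0.279 -0.742] x [0.423 0.906 0.007]
 q [-0.039  0.87  -1.177  2.303  1.614  1.493 -1.095] F [ 0.3  0.8 -1. ] w 0.415
 shift now-axes [ 0.0127  0.0312 -0.0289] turn [ 0.0357 -0.2342  0.2585] shift in target axes [ 0.013   0.0267 -0.033 ] world [0.0087 0.0097 0.0424]
turn/row [ 0.007 -0.047  0.052] dist/row 0.0089
   [ 0.003  0.006 -0.006]
   [ 0.003  0.006 -0.006]
   [ 0.003  0.006 -0.006]
   [ 0.003  0.006 -0.006]
   [ 0.003  0.006 -0.006]
```

```bash

python3 -m creep '[[[0.007,-0.047,0.052,0.003,0.006,-0.006,0.03],[0.007,-0.047,0.052,0.003,0.006,-0.006,0.03],[0.007,-0.047,0.052,0.003,0.006,-0.006,0.03],[0.007,-0.047,0.052,0.003,0.006,-0.006,0.03],[0.007,-0.047,0.052,0.003,0.006,-0.006,0.03]]]' 25
python3 - <<'E'
from h import *
go([.455,.05,.12],-45,39,8)
E
```

```text
t: 5.92
eef_pos: [0.431, 0.2295, 0.1606]
tool_rot: [0.318, 0.87, 0.355, 0.126]
contact_force: [0.9, 0.1, -0.1]
gripper_width: 0.409
t 5.92 TCP [0.431  0.2295 0.1606] grasp [0.455  0.2044 0.1193] z [ 0.445 -0.464 -0.766] x [ 0.716  0.698 -0.008]
 q [-0.043  0.836 -1.207  2.127  1.321  1.592 -1.167] F [ 0.9  0.1 -0.1] w 0.409
 shift now-axes [-0.1086  0.0855  0.0712] turn [ 0.018   0.0137 -0.0045] shift in target axes [-0.1099  0.0863  0.0681] world [-0.     -0.1555  0.0013]
turn/row [ 0.002  0.002 -0.001] dist/row 0.0194
   [-0.014  0.011  0.009]
   [-0.014  0.011  0.009]
   [-0.014  0.011  0.009]
   [-0.014  0.011  0.009]
   [-0.014  0.011  0.009]
   [-0.014  0.011  0.009]
   [-0.014  0.011  0.009]
   [-0.014  0.011  0.009]
```

```bash

python3 -m creep '[[[0.002,0.002,0,-0.014,0.011,0.009,0.03],[0.002,0.002,0,-0.014,0.011,0.009,0.03],[0.002,0.002,0,-0.014,0.011,0.009,0.03],[0.002,0.002,0,-0.014,0.011,0.009,0.03],[0.002,0.002,0,-0.014,0.011,0.009,0.03],[0.002,0.002,0,-0.014,0.011,0.009,0.03]]]' 25
python3 - <<'E'
from h import *
go([.46,-.06,.12],-45,38,8)
E
```

```text
t: 6.42
eef_pos: [0.4316, 0.1122, 0.161]
tool_rot: [0.307, 0.872, 0.357, 0.13]
contact_force: [-0.3, -0.5, -0.1]
gripper_width: 0.41
t 6.42 TCP [0.4316 0.1122 0.161 ] grasp [0.4557 0.0883 0.119 ] z [ 0.447 -0.443 -0.777] x [0.711 0.703 0.008]
 q [ 0.24   0.747 -1.256  2.303  1.402  1.45  -1.102] F [-0.3 -0.5 -0.1] w 0.41
 shift now-axes [-0.1011  0.0863  0.0669] turn [ 0.0171 -0.0028 -0.0088] shift in target axes [-0.1017  0.0866  0.0657] world [ 0.0049 -0.1487  0.0015]
turn/row [ 0.002 -0.    -0.001] dist/row 0.0186
   [-0.013  0.011  0.008]
   [-0.013  0.011  0.008]
   [-0.013  0.011  0.008]
   [-0.013  0.011  0.008]
   [-0.013  0.011  0.008]
   [-0.013  0.011  0.008]
   [-0.013  0.011  0.008]
   [-0.013  0.011  0.008]
```

```bash

python3 -m creep '[[[0.002,0,0,-0.013,0.011,0.008,0.03],[0.002,0,0,-0.013,0.011,0.008,0.03],[0.002,0,0,-0.013,0.011,0.008,0.03],[0.002,0,0,-0.013,0.011,0.008,0.03],[0.002,0,0,-0.013,0.011,0.008,0.03],[0.002,0,0,-0.013,0.011,0.008,0.03],[0.002,0,0,-0.013,0.011,0.008,0.03]]]' 25
python3 - <<'E'
from h import *
c=cam('wrist');save(c,'w7.png')
go([.48,-.135,.135],-25,38,6)
E
```

```text
t: 7.0
eef_pos: [0.4312, -0.0275, 0.162]
tool_rot: [0.301, 0.874, 0.36, 0.125]
contact_force: [-1.3, -0.1, 0.2]
gripper_width: 0.411
t 7.05 TCP [ 0.4302 -0.0315  0.1615] grasp [ 0.4535 -0.0554  0.119 ] z [ 0.431 -0.441 -0.787] x [ 0.713  0.701 -0.002]
 q [ 0.65   0.657 -1.284  2.426  1.546  1.255 -0.916] F [-0.6 -3.9 -1.3] w 0.414
 shift now-axes [-0.0487  0.0708  0.0353] turn [ 0.0011  0.2221 -0.2798] shift in target axes [-0.0727  0.0537  0.0216] world [ 0.0197 -0.0894  0.016 ]
turn/row [ 0.     0.037 -0.047] dist/row 0.0155
   [-0.008  0.012  0.006]
   [-0.009  0.011  0.006]
   [-0.01   0.011  0.005]
   [-0.01   0.011  0.005]
   [-0.011  0.01   0.004]
   [-0.012  0.01   0.004]
```

View pics/w7.png

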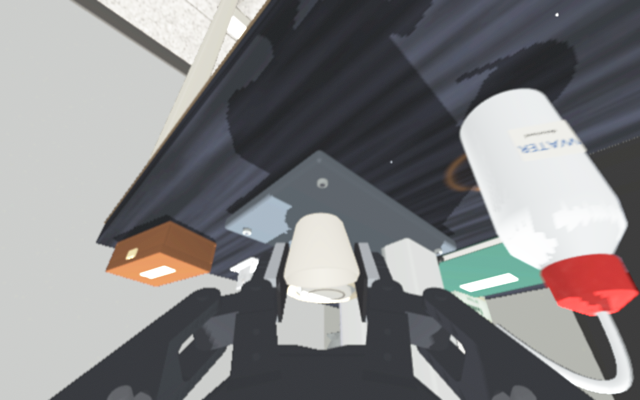

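```bash

python3 -m creep '[[[0,0.037,-0.047,-0.008,0.012,0.004,0.03],[0,0.037,-0.047,-0.009,0.012,0.004,0.03],[0,0.037,-0.047,-0.010,0.011,0.004,0.03],[0,0.037,-0.047,-0.010,0.011,0.004,0.03],[0,0.037,-0.047,-0.011,0.010,0.004,0.03],[0,0.037,-0.047,-0.012,0.010,0.004,0.03]]]' 25
python3 - <<'E'
from h import *
go([.515,-.143,.135],-8,40,5)
E
```

```text
t: 7.55
eef_pos: [0.4586, -0.1156, 0.1801]
tool_rot: [0.265, 0.793, 0.521, 0.172]
contact_force: [0.6, -0.5, -0.3]
gripper_width: 0.409
t 7.55 TCP [ 0.4586 -0.1156  0.1801] grasp [ 0.4883 -0.1287  0.1369] z [ 0.549 -0.241 -0.8  ] x [ 0.399  0.917 -0.003]
 q [ 1.157  0.658 -1.407  2.427  1.788  0.894 -0.348] F [ 0.6 -0.5 -0.3] w 0.409
 shift now-axes [-0.0119  0.0211  0.0205] turn [-0.055   0.1705 -0.2103] shift in target axes [-0.0193  0.0167  0.0189] world [ 0.022  -0.0225 -0.0037]
turn/row [-0.011  0.034 -0.042] dist/row 0.0063
   [-0.002  0.004  0.004]
   [-0.003  0.004  0.004]
   [-0.003  0.004  0.004]
   [-0.003  0.004  0.004]
   [-0.004  0.004  0.004]
```

```bash

python3 -m creep '[[[-0.011,0.034,-0.042,-0.002,0.004,0.004,0.03],[-0.011,0.034,-0.042,-0.003,0.004,0.004,0.03],[-0.011,0.034,-0.042,-0.003,0.004,0.004,0.03],[-0.011,0.034,-0.042,-0.003,0.004,0.004,0.03],[-0.011,0.034,-0.042,-0.004,0.004,0.004,0.03]]]' 25
python3 - <<'E'
from h import *
go([.55,-.143,.129],-5,42,4)
c=cam('wrist');save(c,'w8.png'); c=cam('scene');save(c,'s8.png')
E
```

```text
t: 7.97
eef_pos: [0.4797, -0.1435, 0.1755]
tool_rot: [0.259, 0.707, 0.619, 0.224]
contact_force: [0.2, -0.3, 0.5]
gripper_width: 0.414
t 7.97 TCP [ 0.4797 -0.1435  0.1755] grasp [ 0.5141 -0.1483  0.1341] z [ 0.637 -0.089 -0.766] x [ 0.133  0.991 -0.004]
 q [ 1.314  0.726 -1.376  2.4    1.991  0.667 -0.087] F [ 0.2 -0.3  0.5] w 0.414
 shift now-axes [0.0082 0.0216 0.0264] turn [-0.0351  0.0333 -0.0323] shift in target axes [0.0067 0.0209 0.0274] world [ 0.0343  0.0037 -0.0064]
turn/row [-0.009  0.008 -0.008] dist/row 0.0088
   [0.002 0.005 0.007]
   [0.002 0.005 0.007]
   [0.002 0.005 0.007]
   [0.002 0.005 0.007]
```

View pics/w8.png

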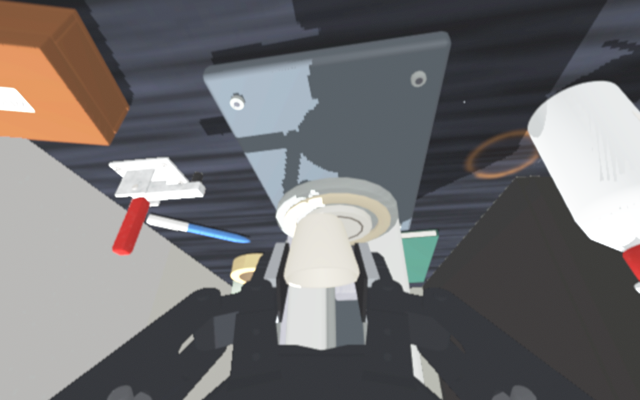

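View pics/s8.png

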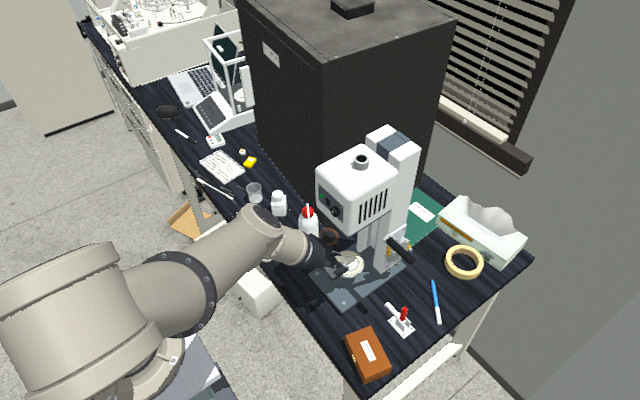

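```bash

python3 -m creep '[[[-0.009,0.008,-0.008,0.002,0.005,0.007,0.03],[-0.009,0.008,-0.008,0.002,0.005,0.007,0.03],[-0.009,0.008,-0.008,0.002,0.005,0.006,0.03]]]' 25
python3 - <<'E'
from h import *
go([.55,-.143,.1205],-5,42,2)
c=cam('wrist');save(c,'w9.png');P=pts(c);ok=c['range_z']>0
m=ok&(np.abs(P[...,2]-.087)<.006)&(np.hypot(P[...,0]-.55,P[...,1]+.143)<.055); q=P[m]
print(m.sum(),q.min(0).round(4),q.max(0).round(4),cv2.minEnclosingCircle(q[:,:2].astype(np.float32)))
o,p,r=tool(); g=p+.054*r.as_matrix()[:,2]
loc=(P-g)@np.eye(3)
m=ok&(np.hypot(loc[...,0],loc[...,1])<.024)&(loc[...,2]<.006)&(loc[...,2]>-.024)&(c['color'].min(-1)>120); q=loc[m]
q=q+0
for a,b in [(-.024,-.018),(-.018,-.012),(-.012,-.006),(-.006,0),(0,.006)]:
    s=q[(q[:,2]>=a)&(q[:,2]<b)]
    if len(s)>5: 
        cx=np.linalg.lstsq(np.c_[2*s[:,:2],np.ones(len(s))],(s[:,:2]**2).sum(1),rcond=None)[0]
        print(a,len(s),s.min(0).round(4),s.max(0).round(4),'circ',cx[:2].round(4),np.sqrt(cx[2]+cx[0]**2+cx[1]**2).round(4))
E
```

```text
t: 8.32
eef_pos: [0.5048, -0.1415, 0.1688]
tool_rot: [0.264, 0.696, 0.625, 0.236]
contact_force: [-0.7, -0.1, 0.0]
gripper_width: 0.412
t 8.32 TCP [ 0.5048 -0.1415  0.1688] grasp [ 0.5404 -0.1453  0.1283] z [ 0.658 -0.072 -0.749] x [ 0.107  0.994 -0.001]
 q [ 1.269  0.781 -1.348  2.366  2.051  0.687 -0.086] F [-0.7 -0.1  0. ] w 0.412
 shift now-axes [0.0026 0.0013 0.0121] turn [-0.0093  0.0139 -0.0142] shift in target axes [0.0024 0.0012 0.0121] world [ 0.0092  0.0016 -0.0082]
turn/row [-0.005  0.007 -0.007] dist/row 0.0062
   [0.001 0.001 0.006]
   [0.001 0.001 0.006]
7587 [ 0.5098 -0.1841  0.081 ] [ 0.5874 -0.1013  0.0914] ((0.5518826246261597, -0.14275959134101868), 0.042213715612888336)
-0.024 465 [-0.0183 -0.0137 -0.024 ] [-0.0044  0.0132 -0.018 ] circ [-0.0038 -0.0004] 0.013
-0.018 694 [-0.0197 -0.0236 -0.018 ] [ 0.0095  0.0239 -0.012 ] circ [ 0.0038 -0.0004] 0.021
-0.012 878 [-0.0204 -0.0226 -0.012 ] [ 0.0139  0.0237 -0.006 ] circ [-0.0022  0.0001] 0.0174
-0.006 1544 [-0.0221 -0.0203 -0.006 ] [ 0.0175  0.0226 -0.    ] circ [-0.0037  0.0004] 0.0171
0 927 [-0.0224 -0.0186  0.    ] [0.017  0.0185 0.0058] circ [-0.0034  0.0004] 0.0178
```

View pics/w9.png

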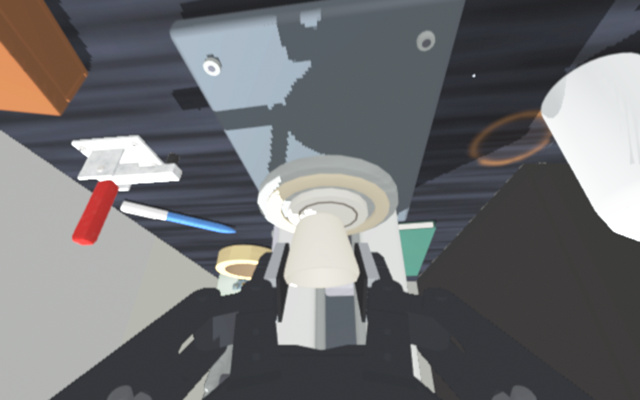

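```bash

python3 -m creep '[[[-0.005,0.007,-0.007,0.001,0.005,0.005,0.03],[-0.005,0.007,-0.007,0.001,0.005,0.006,0.03],[0,0,0,0,0,0,0.03]]]' 25
python3 - <<'E'
from h import *
c=cam('wrist');save(c,'w10.png');P=pts(c);ok=c['range_z']>0
go([.5545,-.143,.118],-5,42,3)
for zc in (.0905,):
    m=ok&(np.abs(P[...,2]-.0905)<.0025)&(np.hypot(P[...,0]-.55,P[...,1]+.143)<.03); q=P[m]; print('pad',np.median(q[:,2]),q.min(0),q.max(0))
o,p,r=tool(); g=p+.054*r.as_matrix()[:,2]; loc=P-g
m=ok&(np.hypot(loc[...,0]+.003,loc[...,1])<.024)&(loc[...,2]<.006)&(c['color'].min(-1)>120)&(P[...,2]>.093)
print('low',np.sort(P[m][:,2])[:5])
E
```

```text
t: 8.62
eef_pos: [0.5238, -0.1386, 0.1672]
tool_rot: [0.264, 0.686, 0.632, 0.245]
contact_force: [-0.6, -0.0, -0.0]
gripper_width: 0.407
t 8.67 TCP [ 0.5233 -0.1384  0.1671] grasp [ 0.5594 -0.1413  0.1271] z [ 0.669 -0.053 -0.741] x [0.082 0.997 0.003]
 q [ 1.242  0.806 -1.331  2.335  2.069  0.68  -0.067] F [ 0.8  0.5 -0.3] w 0.41
 shift now-axes [-0.0018 -0.0095  0.0036] turn [ 0.0031 -0.0056  0.0023] shift in target axes [-0.0018 -0.0095  0.0036] world [-0.0048 -0.0014 -0.009 ]
turn/row [ 0.001 -0.002  0.001] dist/row 0.0034
   [-0.001 -0.003  0.001]
   [-0.001 -0.003  0.001]
   [-0.001 -0.003  0.001]
pad 0.09004458636362063 [ 0.52006777 -0.17273912  0.08800035] [ 0.57362112 -0.11351554  0.0914363 ]
low [0.09939695 0.09980486 0.09988675 0.09990084 0.10000845]
```

View pics/w10.png

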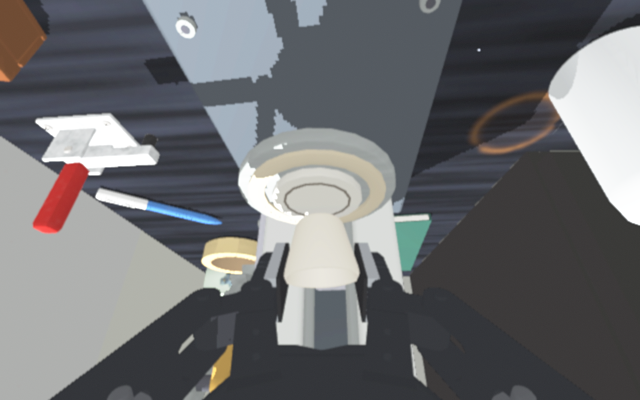

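```bash

python3 -m creep '[[[0,0,0,-0.001,-0.004,0.001,0.03],[0,0,0,-0.001,-0.003,0.001,0.03],[0,0,0,0,0,0,0.03]]]' 25
python3 - <<'E'
from h import *
go([.5545,-.143,.118],-5,42,1)
E
```

```text
t: 8.92
eef_pos: [0.5187, -0.1397, 0.1604]
tool_rot: [0.264, 0.686, 0.632, 0.245]
contact_force: [0.3, -0.2, -0.3]
gripper_width: 0.408
t 8.92 TCP [ 0.5187 -0.1397  0.1604] grasp [ 0.5548 -0.1426  0.1204] z [ 0.669 -0.053 -0.741] x [0.081 0.997 0.002]
 q [ 1.245  0.822 -1.327  2.346  2.094  0.691 -0.077] F [ 0.3 -0.2 -0.3] w 0.408
 shift now-axes [-0.0001 -0.0017  0.0016] turn [ 0.0028 -0.0057  0.0028] shift in target axes [-0.0001 -0.0017  0.0016] world [-0.0002 -0.0001 -0.0023]
turn/row [ 0.003 -0.006  0.003] dist/row 0.0023
   [-0.    -0.002  0.002]
```

```bash

python3 -m creep '[[[0,0,0,0,-0.0015,0.0017,0.03],[0,0,0,0,0,0,0.03]]]' 25
python3 - <<'E'
from h import *
go([.5545,-.143,.118],-5,42,1)
c=cam('wrist');save(c,'w11.png');P=pts(c);ok=c['range_z']>0
o,p,r=tool(); g=p+.054*r.as_matrix()[:,2]; loc=P-g
m=ok&(np.hypot(loc[...,0]+.003,loc[...,1])<.026)&(loc[...,2]<.008)&(loc[...,2]>-.003)&(c['color'].min(-1)>120)
s=P[m]; cx=np.linalg.lstsq(np.c_[2*s[:,:2],np.ones(len(s))],(s[:,:2]**2).sum(1),rcond=None)[0]; print(cx[:2],s.min(0),s.max(0))
E
```

```text
t: 9.08
eef_pos: [0.5181, -0.1399, 0.1578]
tool_rot: [0.264, 0.686, 0.632, 0.244]
contact_force: [-0.6, 0.7, -1.1]
gripper_width: 0.411
t 9.08 TCP [ 0.5181 -0.1399  0.1578] grasp [ 0.5542 -0.1427  0.1177] z [ 0.669 -0.053 -0.742] x [0.081 0.997 0.002]
 q [ 1.244  0.829 -1.324  2.348  2.102  0.697 -0.081] F [-0.6  0.7 -1.1] w 0.411
 shift now-axes [ 0.0001  0.0006 -0.    ] turn [ 0.0024 -0.0055  0.0028] shift in target axes [ 0.0001  0.0006 -0.    ] world [0.0004 0.     0.0004]
turn/row [ 0.002 -0.005  0.003] dist/row 0.0006
   [ 0.     0.001 -0.   ]
[ 0.55116961 -0.14261558] [ 0.53212605 -0.16780657  0.11481766] [ 0.57265422 -0.11770407  0.12544083]
```

View pics/w11.png

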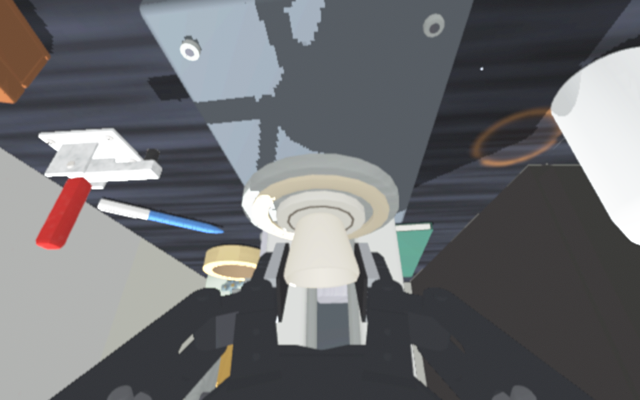

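```bash

python3 -m creep '[[[0,0,0,0,-0.0006,0.0006,0.03],[0,0,0,0,0,0,0.034],[0,0,0,0,0,0,0.037],[0,0,0,0,0,0,0.04],[0,0,0,0,0,0,0.043],[0,0,0,0,0,0,0.047],[0,0,0,0,0,0,0.052],[0,0,0,0,0,0,0.055],[0,0,0,0,0,0,0.055],[0,0,0,0,0,0,0.055]]]' 20
python3 - <<'E'
from h import *
go([.5545,-.143,.118],-5,42,1)
c=cam('wrist');save(c,'w12.png');P=pts(c);ok=c['range_z']>0
m=ok&(np.hypot(P[...,0]-.551,P[...,1]+.143)<.021)&(P[...,2]<.126)&(P[...,2]>.115)
s=P[m]; cx=np.linalg.lstsq(np.c_[2*s[:,:2],np.ones(len(s))],(s[:,:2]**2).sum(1),rcond=None)[0]; print(cx[:2],s.min(0),s.max(0))
E
```

```text
t: 9.97
eef_pos: [0.5182, -0.1402, 0.1575]
tool_rot: [0.264, 0.686, 0.632, 0.244]
contact_force: [0.5, -0.1, -0.4]
gripper_width: 0.647
t 9.97 TCP [ 0.5182 -0.1402  0.1575] grasp [ 0.5544 -0.1431  0.1175] z [ 0.669 -0.054 -0.741] x [0.082 0.997 0.001]
 q [ 1.243  0.83  -1.323  2.348  2.105  0.699 -0.082] F [ 0.5 -0.1 -0.4] w 0.647
 shift now-axes [ 0.0003  0.0006 -0.0003] turn [ 0.0033 -0.0046  0.003 ] shift in target axes [ 0.0003  0.0006 -0.0003] world [0.0003 0.0003 0.0006]
turn/row [ 0.003 -0.005  0.003] dist/row 0.0007
   [ 0.     0.001 -0.   ]
[ 0.55161299 -0.14337259] [ 0.53271481 -0.16201898  0.11500787] [ 0.57143905 -0.12500734  0.11990862]
```

View pics/w12.png

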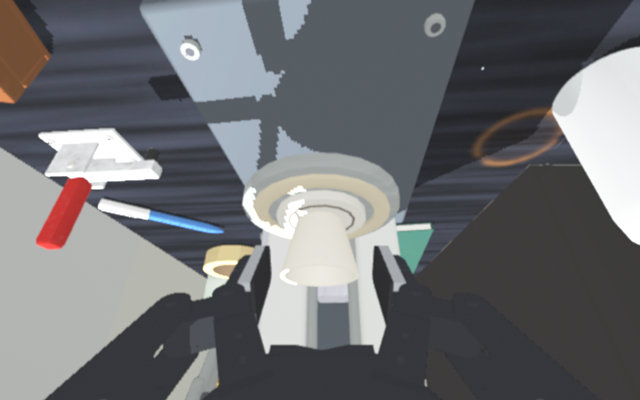

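```bash
cat > t4.py <<'E'
from ik import *
AX=np.array([.632,-.287,.121])
def rotA(az,th,sgn=1):
    return rot(az,th)*R.from_euler('z',-sgn*np.pi/2)
rng=np.random.default_rng(1)
for sgn in (1,-1):
  for th in (35,45,55):
    for az in (0,):
      Rt=rotA(np.radians(az),np.radians(th),sgn)
      sols=[]
      for i in range(14):
        q=rng.uniform(LO,HI); ok=True; qs=[];mm=9
        for k,l in enumerate([0,.5,1.0]):
            a=.349+l; G=AX+.15*np.array([-np.sin(a),0,np.cos(a)]); T=G-.054*Rt.as_matrix()[:,2]
            q,e,an=solve(T,Rt,q,reg=1e-3 if k else 3e-4,ref=None if k else np.array([.6,.6,-.4,2,1.6,.9,0]))
            if e>2e-3 or an>.01: ok=False;break
            qs.append(q.round(2)); mm=min(mm,(q-LO).min(),(HI-q).min())
        if ok and not any(np.abs(qs[0]-s[1][0]).max()<.3 for s in sols): sols.append((round(mm,2),qs))
      print(sgn,th,az,len(sols))
      for s in sorted(sols,key=lambda s:-s[0])[:3]: print('   ',s[0],*[x.tolist() for x in s[1]],'elb',fk(PR,s[1][0],S,True)[2][2].round(2))
E
python3 t4.py
```

```text
1 35 0 3
    0.02 [1.54, 0.63, -1.39, 1.96, 0.84, 0.55, 2.9] [1.65, 0.61, -1.39, 2.11, 0.87, 0.44, 2.91] [1.57, 0.59, -1.18, 2.21, 1.03, 0.24, 2.8] elb [-0.02 -0.32  0.73]
    0.02 [0.79, 0.26, -0.34, 2.0, -0.5, 0.39, -2.24] [0.99, 0.26, -0.49, 2.14, -0.66, 0.3, -2.01] [1.03, 0.34, -0.49, 2.24, -1.14, 0.19, -1.45] elb [ 0.08 -0.12  0.81]
    0.02 [0.39, 0.23, 0.12, 2.03, -0.78, 0.44, -2.01] [0.52, 0.22, 0.04, 2.17, -0.99, 0.38, -1.72] [0.79, 0.31, -0.21, 2.26, -1.35, 0.27, -1.27] elb [ 0.1  -0.08  0.82]
1 45 0 1
    0.02 [1.61, 0.64, -1.39, 2.07, 1.06, 0.31, 2.73] [1.71, 0.62, -1.36, 2.2, 1.21, 0.19, 2.63] [1.75, 0.84, -1.39, 2.29, 1.81, 0.32, 2.19] elb [-0.04 -0.32  0.72]
1 55 0 3
    0.04 [0.87, 0.28, -0.34, 2.2, 4.3, 0.42, -0.71] [0.91, 0.3, -0.28, 2.32, 4.19, 0.53, -0.51] [0.91, 0.43, -0.22, 2.4, 4.03, 0.67, -0.23] elb [ 0.07 -0.13  0.81]
    0.02 [0.3, 0.27, 0.32, 2.23, 4.32, 0.59, -0.81] [0.35, 0.3, 0.36, 2.36, 4.23, 0.71, -0.62] [0.62, 0.43, 0.12, 2.42, 4.07, 0.79, -0.33] elb [ 0.13 -0.07  0.81]
    0.02 [0.6, 0.26, -0.03, 2.21, 4.31, 0.5, -0.76] [0.65, 0.29, 0.01, 2.34, 4.21,
[... 232 characters left out ...]
 elb [-0.02 -0.3   0.74]
    0.02 [1.41, 0.47, -1.15, 1.97, 0.45, 0.42, 0.08] [1.54, 0.46, -1.18, 2.11, 0.46, 0.31, 0.12] [1.52, 0.54, -1.11, 2.21, 0.88, 0.19, -0.22] elb [ 0.01 -0.25  0.77]
-1 45 0 1
    0.02 [1.59, 0.59, -1.34, 2.07, 0.95, 0.26, -0.32] [1.71, 0.62, -1.36, 2.2, 1.21, 0.19, -0.51] [1.75, 0.84, -1.39, 2.29, 1.81, 0.32, -0.95] elb [-0.04 -0.3   0.74]
-1 55 0 2
    0.02 [0.62, 0.26, -0.05, 2.21, 4.31, 0.49, 2.38] [0.67, 0.29, -0.01, 2.34, 4.21, 0.61, 2.58] [0.69, 0.42, 0.04, 2.42, 4.06, 0.76, 2.84] elb [ 0.1  -0.11  0.81]
    0.02 [0.34, 0.26, 0.27, 2.23, 4.32, 0.57, 2.34] [0.4, 0.29, 0.3, 2.35, 4.23, 0.7, 2.53] [0.62, 0.43, 0.12, 2.42, 4.07, 0.79, 2.81] elb [ 0.12 -0.08  0.81]
```

```bash
sed -e 's/for th in (35,45,55)/for th in (5,15,25)/' -e 's/range(14)/range(10)/' t4.py > t5.py; python3 t5.py
```

```text
1 5 0 2
    0.16 [0.48, 0.39, -0.14, 1.67, 0.02, 1.01, -2.8] [0.53, 0.34, -0.14, 1.84, 0.02, 0.88, -2.75] [0.56, 0.38, -0.14, 1.96, 0.02, 0.72, -2.73] elb [ 0.17 -0.12  0.79]
    0.02 [1.24, 0.8, -1.39, 1.61, 0.81, 1.33, 2.9] [1.35, 0.76, -1.39, 1.79, 0.81, 1.21, 2.89] [1.38, 0.8, -1.34, 1.91, 0.89, 1.09, 2.85] elb [ 0.1  -0.38  0.67]
1 15 0 2
    0.25 [0.54, 0.32, -0.16, 1.78, -0.07, 0.8, -2.71] [0.61, 0.29, -0.17, 1.95, -0.1, 0.68, -2.63] [0.65, 0.33, -0.19, 2.06, -0.12, 0.52, -2.57] elb [ 0.13 -0.11  0.8 ]
    0.02 [1.34, 0.72, -1.39, 1.74, 0.79, 1.07, 2.92] [1.46, 0.69, -1.39, 1.9, 0.79, 0.95, 2.92] [1.47, 0.72, -1.32, 2.02, 0.89, 0.83, 2.87] elb [ 0.05 -0.35  0.7 ]
1 25 0 3
    0.18 [0.35, 0.26, 0.12, 1.92, -0.4, 0.6, -2.39] [0.44, 0.23, 0.08, 2.07, -0.49, 0.5, -2.24] [0.58, 0.3, -0.05, 2.17, -0.63, 0.35, -2.04] elb [ 0.12 -0.08  0.81]
    0.15 [0.62, 0.27, -0.21, 1.9, -0.23, 0.59, -2.54] [0.72, 0.25, -0.25, 2.05, -0.31, 0.48, -2.4] [0.83, 0.32, -0.33, 2.16, -0.37, 0.32, -2.28] elb [ 0.1  -0.11  0.81]
    0.02 [1.45, 0.66, -1.39, 1.85, 0.79, 0.81, 2.93] [1.56, 0.64, -1.39, 2.0, 0.8, 0.69, 2.94] [1.55, 0.65, -1.28, 2.12, 0.92, 0.55, 2.86] elb [ 0.01 -0.33  0.72]
-1 5 0 1
    0.51 [1.01, 0.53, -0.89, 1.63, 0.43, 1.11, 0.03] [1.1, 0.48, -0.9, 1.8, 0.42, 0.98, 0.05] [1.11, 0.52, -0.86, 1.92, 0.49, 0.84, 0.02] elb [ 0.12 -0.25  0.76]
-1 15 0 1
    0.41 [1.15, 0.49, -0.98, 1.75, 0.43, 0.89, 0.04] [1.25, 0.45, -1.0, 1.91, 0.42, 0.76, 0.08] [1.24, 0.49, -0.93, 2.03, 0.5, 0.62, 0.03] elb [ 0.08 -0.24  0.77]
-1 25 0 1
    0.22 [1.31, 0.48, -1.1, 1.86, 0.46, 0.66, 0.04] [1.42, 0.46, -1.13, 2.01, 0.46, 0.55, 0.08] [1.38, 0.49, -1.01, 2.12, 0.55, 0.39, 0.03] elb [ 0.03 -0.25  0.77]
```

```bash
cat > t6.py <<'E'
from ik import *
AX=np.array([.632,-.290,.121])
def rotC(phi,pitch,sgn):
    # closing line in x-z plane, tool leaning phi toward +y, and pitched to the front
    Rt=R.from_euler('y',-np.radians(pitch))*rot(np.pi/2,np.radians(phi))
    return Rt if sgn>0 else Rt*R.from_euler('z',np.pi)
if __name__=='__main__':
  cur=np.array([1.243,.83,-1.323,2.348,2.105,.699,-.082])
  rng=np.random.default_rng(1)
  for sgn in (1,-1):
   for pitch in (0,20):
    for phi in (15,30,40):
      Rt=rotC(phi,pitch,sgn); 
      if phi==15: print('axes',Rt.as_matrix().T.round(2).tolist())
      sols=[]
      for i in range(7):
        q=rng.uniform(LO,HI) if i else cur; ok=True; qs=[];mm=9
        for k,l in enumerate([0,.5,1.0]):
            a=.349+l; G=AX+.15*np.array([-np.sin(a),0,np.cos(a)]); T=G-.054*Rt.as_matrix()[:,2]
            q,e,an=solve(T,Rt,q,reg=1e-3 if k else 3e-4,ref=None if k else np.array([.8,.6,-.5,2,1.2,.9,0]))
            if e>2e-3 or an>.01: ok=False;break
            qs.append(q.round(2)); mm=min(mm,(q-LO).min(),(HI-q).min())
        if ok and not any(np.abs(qs[0]-s[1][0]).max()<.3 for s in sols): sols.append((round(mm,2),qs))
      print(sgn,pitch,phi,len(sols))
      for s in sorted(sols,key=lambda s:-s[0])[:2]: print('   ',s[0],*[x.tolist() for x in s[1]],'elb',fk(PR,s[1][0],S,True)[2][2].round(2),'wr',fk(PR,s[1][0],S,True)[2][3].round(2))
E
python3 t6.py
```

```text
axes [[-1.0, 0.0, -0.0], [0.0, 0.97, 0.26], [0.0, 0.26, -0.97]]
1 0 15 1
    0.31 [0.61, 0.51, -0.2, 1.5, -0.15, 1.25, -2.65] [0.67, 0.46, -0.2, 1.68, -0.16, 1.14, -2.58] [0.7, 0.5, -0.21, 1.8, -0.15, 0.99, -2.53] elb [ 0.2  -0.18  0.76] wr [ 0.58 -0.37  0.56]
1 0 30 1
    0.41 [0.73, 0.61, -0.26, 1.41, -0.31, 1.41, -2.55] [0.8, 0.57, -0.26, 1.58, -0.31, 1.31, -2.46] [0.83, 0.61, -0.26, 1.69, -0.3, 1.18, -2.38] elb [ 0.21 -0.23  0.73] wr [ 0.58 -0.44  0.53]
1 0 40 1
    0.41 [0.8, 0.69, -0.3, 1.36, -0.4, 1.51, -2.51] [0.86, 0.65, -0.3, 1.52, -0.39, 1.42, -2.41] [0.9, 0.69, -0.29, 1.62, -0.38, 1.31, -2.33] elb [ 0.22 -0.27  0.71] wr [ 0.58 -0.49  0.5 ]
axes [[-0.94, 0.0, -0.34], [-0.09, 0.97, 0.24], [0.33, 0.26, -0.91]]
1 20 15 1
    0.46 [0.8, 0.4, -0.32, 1.73, -0.36, 0.89, -2.37] [0.88, 0.37, -0.33, 1.88, -0.41, 0.81, -2.25] [0.94, 0.43, -0.36, 1.98, -0.44, 0.67, -2.14] elb [ 0.12 -0.17  0.79] wr [ 0.48 -0.37  0.54]
1 20 30 1
    0.59 [0.92, 0.53, -0.39, 1.61, -0.48, 1.11, -2.24] [1.0, 0.51, -0.4, 1.76, -0.5, 1.04, -2.12] [1.05, 0.56, -0.4, 1.85, -0.51, 0.93, -2.02] elb [ 0.14 -0.24
[... 1217 characters left out ...]
4, 0.58, -0.74, 1.74, -0.28, 1.0, 0.84] [1.28, 0.64, -0.73, 1.84, -0.27, 0.89, 0.92] elb [ 0.1  -0.29  0.74] wr [ 0.49 -0.44  0.51]
    0.07 [1.43, 0.89, -1.33, 1.58, 0.28, 1.11, 0.3] [1.55, 0.9, -1.34, 1.72, 0.3, 1.04, 0.35] [1.59, 0.96, -1.29, 1.82, 0.35, 0.95, 0.38] elb [ 0.03 -0.42  0.63] wr [ 0.49 -0.44  0.52]
-1 20 40 2
    0.5 [1.25, 0.76, -0.9, 1.51, -0.21, 1.19, 0.7] [1.35, 0.75, -0.91, 1.65, -0.21, 1.13, 0.79] [1.39, 0.81, -0.89, 1.74, -0.17, 1.03, 0.86] elb [ 0.09 -0.36  0.68] wr [ 0.5  -0.49  0.48]
    0.06 [1.42, 1.0, -1.35, 1.5, 0.21, 1.22, 0.36] [1.54, 1.01, -1.35, 1.64, 0.23, 1.16, 0.41] [1.59, 1.07, -1.3, 1.73, 0.28, 1.08, 0.46] elb [ 0.04 -0.46  0.58] wr [ 0.5  -0.49  0.49]
```

```bash

python3 -m creep '[[[0,0,0,0,0,-0.008,0.055],[0,0,0,0,0,-0.014,0.055],[0,0,0,0,0,-0.016,0.055],[0,0,0,0,0,-0.016,0.055],[0,0,0,0,0,-0.012,0.055]]]' 20
python3 - <<'E'
from h import *
from t6 import rotC
H=np.array([.581,-.290,.262]); Rt=rotC(32,28,-1); Z=Rt.as_matrix()[:,2]; print(Rt.as_matrix().T.round(2))
c=cam('wrist');save(c,'w13.png')
T=H-.054*Z-np.array([.10,.06,-.02]); delta(T+.054*Z,Rt); plan(T,Rt,16)
E
```

```text
t: 10.43
eef_pos: [0.472, -0.1347, 0.2067]
tool_rot: [0.261, 0.687, 0.632, 0.246]
contact_force: [0.5, 0.7, 0.3]
gripper_width: 0.643
[[ 0.88  0.    0.47]
 [ 0.25 -0.85 -0.47]
 [ 0.4   0.53 -0.75]]
t 10.48 TCP [ 0.4712 -0.1344  0.2077] grasp [ 0.5072 -0.137   0.1675] z [ 0.668 -0.049 -0.743] x [0.08  0.997 0.006]
 q [ 1.377  0.576 -1.383  2.415  2.016  0.487 -0.131] F [-1.2  1.3  0.7] w 0.647
 shift now-axes [-0.2437  0.0836 -0.0811] turn [0.6692 0.2651 1.5113] shift in target axes [ 0.0436  0.1505 -0.22  ] world [-0.0117 -0.2443  0.1148]
turn/row [0.042 0.017 0.094] dist/row 0.0169
   [-0.015  0.005 -0.005]
   [-0.015  0.006 -0.006]
   [-0.014  0.008 -0.006]
   [-0.013  0.009 -0.007]
   [-0.012  0.009 -0.007]
   [-0.011  0.01  -0.008]
   [-0.01   0.011 -0.008]
   [-0.009  0.011 -0.009]
   [-0.007  0.012 -0.01 ]
   [-0.006  0.012 -0.01 ]
   [-0.005  0.012 -0.011]
   [-0.003  0.012 -0.011]
   [-0.002  0.012 -0.012]
   [-0.001  0.011 -0.012]
   [ 0.     0.011 -0.013]
   [ 0.002  0.01  -0.013]
```

View pics/w13.png

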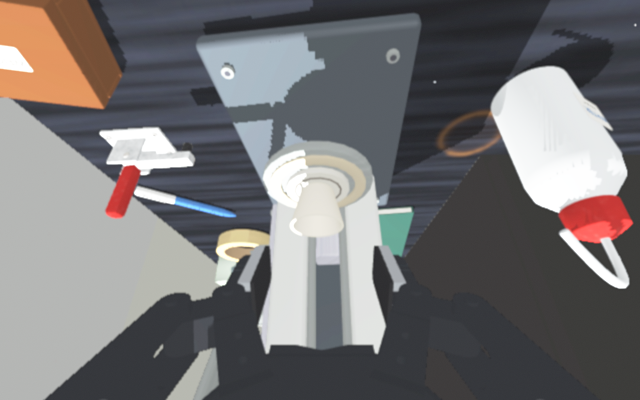

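```bash

python3 - <<'E'
from h import *
from t6 import rotC
o,p,r=tool(); Rt=rotC(32,28,-1); rv=(r.inv()*Rt).as_rotvec()
Rm=r*R.from_rotvec(rv*.5); plan(np.array([.452,-.30,.225]),Rm,8)
E
```

```text
turn/row [0.042 0.017 0.094] dist/row 0.021
   [-0.021  0.001 -0.002]
   [-0.021  0.003 -0.003]
   [-0.02   0.005 -0.003]
   [-0.02   0.006 -0.004]
   [-0.019  0.008 -0.004]
   [-0.018  0.01  -0.005]
   [-0.017  0.011 -0.006]
   [-0.016  0.012 -0.006]
```

```bash

python3 -m creep '[[[0.042,0.017,0.094,-0.021,0.001,-0.003,0.055],[0.042,0.017,0.094,-0.021,0.003,-0.003,0.055],[0.042,0.017,0.094,-0.02,0.005,-0.003,0.055],[0.042,0.017,0.094,-0.02,0.006,-0.004,0.055],[0.042,0.017,0.094,-0.019,0.008,-0.004,0.055],[0.042,0.017,0.094,-0.018,0.01,-0.005,0.055],[0.042,0.017,0.094,-0.017,0.011,-0.006,0.055],[0.042,0.017,0.094,-0.016,0.012,-0.006,0.055]]]' 20
python3 - <<'E'
from h import *
from t6 import rotC
H=np.array([.581,-.290,.262]); Rt=rotC(32,28,-1); Z=Rt.as_matrix()[:,2]
T=H-.054*Z-np.array([.10,.06,-.02]); delta(T+.054*Z,Rt); plan(T,Rt,8)
E
```

```text
t: 11.15
eef_pos: [0.4574, -0.2621, 0.2304]
tool_rot: [0.05, 0.857, 0.448, 0.25]
contact_force: [1.6, 0.0, 0.1]
gripper_width: 0.648
t 11.15 TCP [ 0.4574 -0.2621  0.2304] grasp [ 0.483  -0.2545  0.1835] z [ 0.474  0.139 -0.87 ] x [0.474 0.792 0.385]
 q [ 1.653  0.674 -1.381  2.117  0.659  0.531  0.909] F [1.6 0.  0.1] w 0.648
 shift now-axes [-0.0559  0.0993 -0.0952] turn [0.3927 0.1852 0.9165] shift in target axes [ 0.0451  0.0563 -0.1298] world [ 0.0021 -0.1166  0.092 ]
turn/row [0.049 0.023 0.115] dist/row 0.0186
   [-0.007  0.012 -0.012]
   [-0.005  0.013 -0.013]
   [-0.004  0.012 -0.013]
   [-0.002  0.012 -0.014]
   [-0.     0.011 -0.015]
   [ 0.001  0.011 -0.015]
   [ 0.003  0.01  -0.016]
   [ 0.004  0.008 -0.016]
```

```bash

python3 -m creep '[[[0.049,0.023,0.113,-0.007,0.012,-0.012,0.055],[0.049,0.023,0.113,-0.005,0.013,-0.013,0.055],[0.049,0.023,0.113,-0.004,0.012,-0.013,0.055],[0.049,0.023,0.113,-0.002,0.012,-0.014,0.055],[0.049,0.023,0.113,0,0.011,-0.015,0.055],[0.049,0.023,0.113,0.001,0.011,-0.015,0.055],[0.049,0.023,0.113,0.003,0.01,-0.016,0.055],[0.049,0.023,0.113,0.004,0.008,-0.016,0.055]]]' 20
python3 - <<'E'
from h import *
from t6 import rotC
H=np.array([.581,-.290,.262]); Rt=rotC(32,28,-1); Z=Rt.as_matrix()[:,2]
T=H-.054*Z-.07*Z; delta(T+.054*Z,Rt); plan(T,Rt,6)
save(cam('wrist'),'w14.png')
c=cam('scene'); save(c,'s14.png')
E
```

```text
t: 11.82
eef_pos: [0.4559, -0.3843, 0.3253]
tool_rot: [-0.27, 0.931, 0.077, 0.232]
contact_force: [0.7, -0.4, 0.0]
gripper_width: 0.644
t 11.82 TCP [ 0.4559 -0.3843  0.3253] grasp [ 0.4769 -0.3552  0.285 ] z [ 0.39   0.54  -0.746] x [0.88  0.019 0.474]
 q [ 1.686  0.821 -1.297  1.65   0.062  1.13   0.681] F [ 0.7 -0.4  0. ] w 0.644
 shift now-axes [ 0.0812 -0.0174  0.023 ] turn [-0.0116  0.0054  0.0188] shift in target axes [ 0.0808 -0.0192  0.0232] world [0.0758 0.0286 0.0295]
turn/row [-0.002  0.001  0.003] dist/row 0.0144
   [ 0.014 -0.003  0.004]
   [ 0.014 -0.003  0.004]
   [ 0.014 -0.003  0.004]
   [ 0.014 -0.003  0.004]
   [ 0.013 -0.003  0.004]
   [ 0.013 -0.003  0.004]
```

View pics/w14.png

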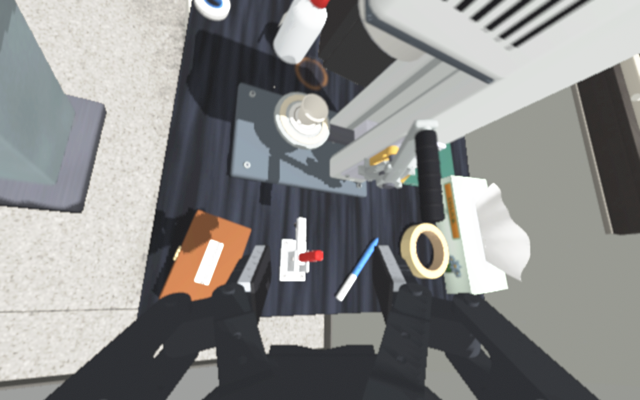

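View pics/s14.png

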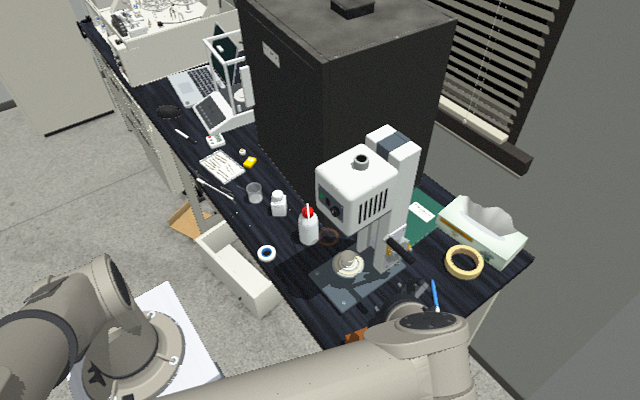

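The wrist view shows the black handle from (428,130) to (430,218), the lever arm running to the pivot near (385,170), and the crucible standing on the pad at (313,107).

```bash

python3 - <<'E'
from h import *
c=cam('wrist');P=pts(c);ok=c['range_z']>0; g=c['color'].max(-1)
m=ok&(g<70)&(P[...,2]>.2)&(P[...,2]<.3)&(np.abs(P[...,0]-.58)<.05)&(P[...,1]<-.2)&(P[...,1]>-.34)
nl,lab,st,ce=cv2.connectedComponentsWithStats(m.astype(np.uint8)); k=1+np.argmax(st[1:,4]); q=P[lab==k]
print(st[k],q.min(0).round(4),q.max(0).round(4),q.mean(0).round(4))
# cylinder fit about ~y axis
yaw=.02
from scipy.optimize import least_squares
d=np.array([-np.sin(yaw),np.cos(yaw),0])
def f(p):
    cpt=np.array([p[0],-.275,p[1]]); v=q-cpt; v=v-np.outer(v@d,d); return np.linalg.norm(v,axis=1)-.009
s=least_squares(f,[.581,.262],loss='soft_l1',f_scale=.002); print('axis at y=-.275',s.x,np.std(f(s.x)), 'y ends',np.percentile(q[:,1],[1,99]))
m=ok&(np.abs(P[...,1]+.232)<.007)&(P[...,2]>.1)&(P[...,2]<.28)&(P[...,0]>.55)&(P[...,0]<.68); q2=P[m]
print('arm',len(q2)); 
for zz in np.arange(.1,.28,.02):
    w=q2[(q2[:,2]>zz)&(q2[:,2]<zz+.02)]
    if len(w): print(round(zz+.01,3),len(w),w[:,0].min().round(4),w[:,0].max().round(4),w[:,0].mean().round(4))
E
```

```text
[ 413  125   30   93 1972] [ 0.576  -0.3129  0.2546] [ 0.5908 -0.2376  0.2713] [ 0.5809 -0.2783  0.2655]
axis at y=-.275 [0.58676378 0.2610228 ] 0.0008695433041261572 y ends [-0.31260211 -0.23935848]
arm 1331
0.11 10 0.6507 0.6618 0.6563
0.13 156 0.642 0.6731 0.6528
0.15 115 0.6322 0.6677 0.6482
0.17 163 0.6169 0.6522 0.6305
0.19 151 0.6096 0.6396 0.6229
0.21 194 0.5979 0.6294 0.6117
0.23 175 0.5861 0.6147 0.5979
0.25 133 0.5752 0.5932 0.5821
0.27 234 0.5753 0.5939 0.5833
```

```bash

python3 - <<'E'
from h import *
c=cam('wrist');P=pts(c)
im=cv2.cvtColor(c['color'],cv2.COLOR_RGB2BGR)[100:230,330:470]
cv2.imwrite('pics/lev2.png',cv2.resize(im,None,fx=4.5,fy=4.5,interpolation=cv2.INTER_CUBIC))
for z in (.13,):
    for y in (-.215,-.225,-.234): print(y,np.round(proj(c,[.66,y,.13]),1),np.round(proj(c,[.632,y,.121]),1))
for u,v in [(370,172),(375,172),(380,172),(385,175),(390,172),(395,165),(383,182),(375,165),(385,158)]: print(u,v,P[v,u].round(4))
E
```

```text
-0.215 [387.7 170.5] [367.  168.6]
-0.225 [387.9 177.5] [367.2 175.7]
-0.234 [388.2 183.8] [367.3 182.1]
370 172 [ 0.6403 -0.2168  0.1167]
375 172 [ 0.6478 -0.2157  0.118 ]
380 172 [ 0.6475 -0.2193  0.1289]
385 175 [ 0.6386 -0.2314  0.1489]
390 172 [ 0.6336 -0.233   0.1636]
395 165 [ 0.6232 -0.2331  0.1838]
383 182 [ 0.6513 -0.2329  0.1298]
375 165 [ 0.6314 -0.216   0.1387]
385 158 [ 0.63   -0.2143  0.1598]
```

View pics/lev2.png

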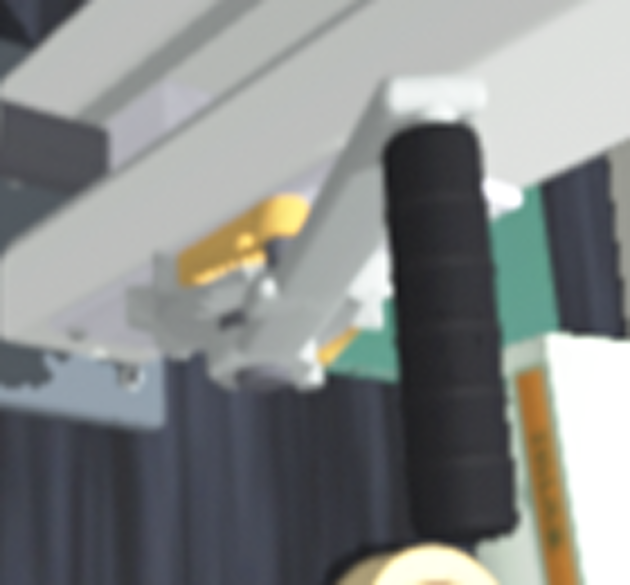

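```bash

python3 - <<'E'
from h import *
from t6 import rotC
H=np.array([.587,-.289,.261]); Rt=rotC(32,28,-1); Z=Rt.as_matrix()[:,2]
T=H-.054*Z-.06*Z; delta(T+.054*Z,Rt); plan(T,Rt,6)
E
```

```text
t 12.02 TCP [ 0.4559 -0.3834  0.3242] grasp [ 0.4769 -0.3544  0.2838] z [ 0.39   0.537 -0.748] x [0.879 0.025 0.476]
 q [ 1.687  0.82  -1.297  1.654  0.066  1.126  0.685] F [-0.4  0.1 -0.3] w 0.644
 shift now-axes [ 0.0868 -0.0154  0.0352] turn [-0.0082  0.0067  0.0248] shift in target axes [ 0.0861 -0.0179  0.0356] world [0.0858 0.034  0.0221]
turn/row [-0.001  0.001  0.004] dist/row 0.0158
   [ 0.014 -0.003  0.006]
   [ 0.014 -0.003  0.006]
   [ 0.014 -0.003  0.006]
   [ 0.014 -0.003  0.006]
   [ 0.014 -0.003  0.006]
   [ 0.014 -0.003  0.006]
```

```bash

python3 -m creep '[[[0,0,0.004,0.015,-0.003,0.003,0.055],[0,0,0.004,0.015,-0.003,0.003,0.055],[0,0,0.004,0.015,-0.003,0.004,0.055],[0,0,0.004,0.014,-0.003,0.006,0.055],[0,0,0.004,0.014,-0.003,0.006,0.055],[0,0,0.004,0.012,-0.003,0.006,0.055],[0,0,0,0,0,0,0.055]]]' 20
python3 - <<'E'
from h import *
from t6 import rotC
H=np.array([.587,-.289,.261]); Rt=rotC(32,28,-1); Z=Rt.as_matrix()[:,2]
T=H-.054*Z; delta(T+.054*Z,Rt); plan(T,Rt,4)
save(cam('wrist'),'w15.png')
E
```

```text
t: 12.6
eef_pos: [0.5369, -0.3379, 0.3481]
tool_rot: [-0.271, 0.933, 0.08, 0.224]
contact_force: [0.3, 0.7, 0.8]
gripper_width: 0.645
t 12.6 TCP [ 0.5369 -0.3379  0.3481] grasp [ 0.5571 -0.3086  0.3075] z [ 0.374  0.542 -0.752] x [0.887 0.028 0.461]
 q [ 1.51   0.8   -1.274  1.583  0.058  1.102  0.567] F [0.3 0.7 0.8] w 0.645
 shift now-axes [0.0044 0.0127 0.0568] turn [-0.0149  0.0228  0.0186] shift in target axes [0.0033 0.0118 0.0571] world [ 0.0286  0.0203 -0.0467]
turn/row [-0.004  0.006  0.005] dist/row 0.0146
   [0.001 0.003 0.014]
   [0.001 0.003 0.014]
   [0.001 0.003 0.014]
   [0.001 0.003 0.014]
```

View pics/w15.png

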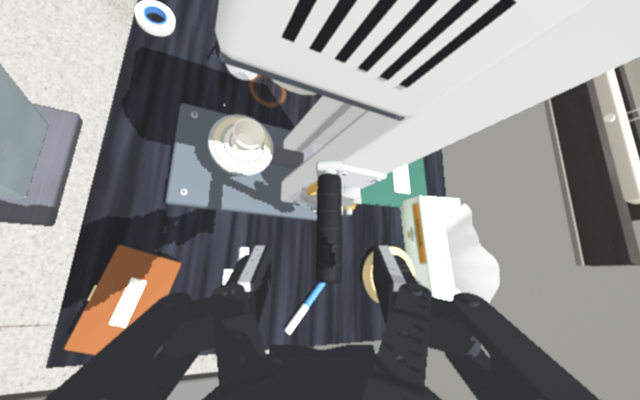

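```bash

python3 -m creep '[[[-0.004,0.006,0.005,0.001,0.004,0.01,0.055],[-0.004,0.006,0.005,0.001,0.003,0.014,0.055],[-0.004,0.006,0.005,0.001,0.003,0.014,0.055],[-0.004,0.006,0.005,0.001,0.002,0.014,0.055],[0,0,0,0,0,0,0.055]]]' 20
python3 - <<'E'
from h import *
from t6 import rotC
H=np.array([.587,-.289,.261]); Rt=rotC(32,28,-1); Z=Rt.as_matrix()[:,2]
T=H-.054*Z; delta(T+.054*Z,Rt); plan(T,Rt,1)
save(cam('wrist'),'w16.png')
E
```

```text
t: 13.07
eef_pos: [0.5587, -0.3192, 0.3003]
tool_rot: [-0.265, 0.934, 0.068, 0.23]
contact_force: [-1.2, 0.3, 0.0]
gripper_width: 0.644
t 13.07 TCP [ 0.5587 -0.3192  0.3003] grasp [ 0.58   -0.2908  0.2596] z [ 0.394  0.527 -0.753] x [0.884 0.006 0.467]
 q [ 1.456  0.833 -1.233  1.639  0.088  0.975  0.543] F [-1.2  0.3  0. ] w 0.644
 shift now-axes [ 0.0065 -0.0002  0.0027] turn [0.0036 0.0058 0.0031] shift in target axes [ 0.0065 -0.0002  0.0027] world [0.0068 0.0016 0.0011]
turn/row [0.004 0.006 0.003] dist/row 0.0071
   [ 0.007 -0.     0.003]
```

View pics/w16.png

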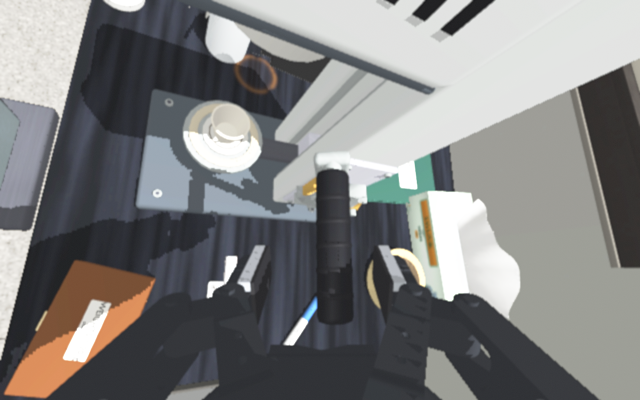

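```bash

python3 -m creep '[[[0.004,0.006,0.003,0.006,0,0.003,0.055],[0,0,0,0,0,0,0.035],[0,0,0,0,0,0,0.02],[0,0,0,0,0,0,0.01],[0,0,0,0,0,0,0.01],[0,0,0,0,0,0,0.01],[0,0,0,0,0,0,0.01]]]' 50
python3 - <<'E'
from h import *
from t6 import rotC
H=np.array([.587,-.289,.261]); Rt=rotC(32,28,-1); Z=Rt.as_matrix()[:,2]
T=H-.054*Z; delta(T+.054*Z,Rt)
save(cam('wrist'),'w17.png')
E
```

```text
t: 13.7
eef_pos: [0.5637, -0.3207, 0.3033]
tool_rot: [-0.266, 0.933, 0.067, 0.234]
contact_force: [1.4, -0.4, -2.6]
gripper_width: 0.188
t 13.7 TCP [ 0.5637 -0.3207  0.3033] grasp [ 0.5853 -0.2922  0.2628] z [ 0.4    0.528 -0.749] x [0.882 0.001 0.471]
 q [ 1.451  0.836 -1.233  1.628  0.086  0.975  0.54 ] F [ 1.4 -0.4 -2.6] w 0.188
 shift now-axes [ 0.0007 -0.0014  0.0037] turn [ 0.0026 -0.0015  0.0016] shift in target axes [ 0.0007 -0.0014  0.0037] world [ 0.0018  0.0031 -0.0018]
```

View pics/w17.png

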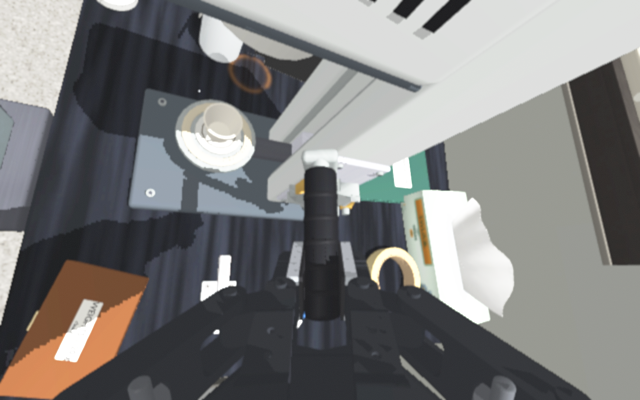

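```bash
cat >> h.py <<'E'
AXX,AXZ=.660,.130
def lev():
    o,p,r=tool(); g=p+.054*r.as_matrix()[:,2]+np.array(OFF); d=g-[AXX,0,AXZ]
    return np.arctan2(-d[0],d[2])-.349, np.hypot(d[0],d[2]), g
OFF=[0.0015,0,-.0018]
def arc(l2,n):
    """rows (tool axes) for swinging the handle from where it is to lever angle l2"""
    o,p,r=tool(); l1,rad,g=lev(); print('t',round(o['t'],2),'lever',l1.round(3),'rad',rad.round(4),'g',g.round(4),'F',np.round(o['contact_force'],1),'q',np.round(o['q'],2),'w',round(o['gripper_width'],3))
    prev=g
    for l in np.linspace(l1,l2,n+1)[1:]:
        a=l+.349; h=np.array([AXX-.15*np.sin(a),g[1],AXZ+.15*np.cos(a)]); print('  ',r.inv().apply(h-prev).round(4)); prev=h
E
python3 - <<'E'
from h import *
arc(0.02,3)
E
```

```text
t 13.75 lever 0.16 rad 0.15 g [ 0.5868 -0.2922  0.261 ] F [ 1.4  1.2 -1.9] q [ 1.45  0.84 -1.23  1.63  0.09  0.98  0.54] w 0.193
   [0.007 0.    0.   ]
   [0.007  0.0002 0.0003]
   [0.007  0.0004 0.0006]
```

```bash

python3 -m creep '[[[0,0,0,0.007,0,0,0.01],[0,0,0,0.007,0,0,0.01],[0,0,0,0.006,0,0.001,0.01],[0,0,0,0,0,0,0.01]]]' 50
python3 - <<'E'
from h import *
arc(1.0,14)
E
```

```text
t: 14.08
eef_pos: [0.5802, -0.3204, 0.3112]
tool_rot: [-0.267, 0.934, 0.068, 0.229]
contact_force: [-2.6, -0.1, 0.4]
gripper_width: 0.191
t 14.08 lever 0.042 rad 0.15 g [ 0.6029 -0.2918  0.2687] F [-2.6 -0.1  0.4] q [ 1.41  0.84 -1.22  1.59  0.09  1.    0.52] w 0.191
   [-0.0103 -0.0003 -0.0005]
   [-0.0103  0.      0.0001]
   [-0.0102  0.0004  0.0007]
   [-0.0102  0.0008  0.0013]
   [-0.01    0.0011  0.0019]
   [-0.0099  0.0015  0.0025]
   [-0.0096  0.0018  0.003 ]
   [-0.0094  0.0022  0.0036]
   [-0.0091  0.0025  0.0041]
   [-0.0087  0.0028  0.0046]
   [-0.0083  0.0032  0.0051]
   [-0.0079  0.0035  0.0056]
   [-0.0074  0.0037  0.006 ]
   [-0.0069  0.004   0.0065]
```

```bash

python3 -m creep '[[[0,0,0,-0.0103,0,0,0.01],[0,0,0,-0.0103,0,0,0.01],[0,0,0,-0.0102,0,0.001,0.01],[0,0,0,-0.0102,0.001,0.001,0.01],[0,0,0,-0.01,0.001,0.002,0.01],[0,0,0,-0.01,0.0015,0.0025,0.01],[0,0,0,-0.0096,0.002,0.003,0.01],[0,0,0,-0.0094,0.002,0.0036,0.01]]]' 50
python3 - <<'E'
from h import *
arc(1.02,8)
E
```

```text
t: 14.75
eef_pos: [0.5235, -0.3209, 0.2734]
tool_rot: [-0.264, 0.93, 0.066, 0.249]
contact_force: [-1.2, -2.1, 10.6]
gripper_width: 0.19
t 14.75 lever 0.484 rad 0.1513 g [ 0.5481 -0.2927  0.2318] F [-1.2 -2.1 10.6] q [ 1.54  0.85 -1.25  1.74  0.09  0.9   0.6 ] w 0.19
   [-0.0091  0.0025  0.0039]
   [-0.0092  0.0022  0.0034]
   [-0.0089  0.0025  0.0039]
   [-0.0086  0.0028  0.0044]
   [-0.0082  0.0031  0.0049]
   [-0.0078  0.0034  0.0054]
   [-0.0074  0.0036  0.0058]
   [-0.0069  0.0039  0.0062]
```

```bash

python3 -m creep '[[[0,0,0,-0.0092,0.0025,0.0039,0.01],[0,0,0,-0.0092,0.0022,0.0036,0.01],[0,0,0,-0.009,0.0025,0.004,0.01],[0,0,0,-0.0086,0.0028,0.0044,0.01],[0,0,0,-0.0082,0.0031,0.0049,0.01],[0,0,0,-0.0078,0.0034,0.0054,0.01],[0,0,0,-0.0074,0.0036,0.0058,0.01],[0,0,0,-0.0069,0.0039,0.0062,0.01]]]' 50
python3 - <<'E'
from h import *
arc(1.01,3)
E
```

```text
t: 15.42
eef_pos: [0.491, -0.3213, 0.2113]
tool_rot: [-0.261, 0.926, 0.066, 0.265]
contact_force: [-0.9, 0.2, 5.5]
gripper_width: 0.191
t 15.42 lever 0.946 rad 0.1484 g [ 0.5172 -0.2933  0.1704] F [-0.9  0.2  5.5] q [ 1.6   0.92 -1.23  1.84  0.13  0.78  0.67] w 0.191
   [-0.0034  0.0006  0.0009]
   [-0.0023  0.0012  0.0019]
   [-0.0022  0.0012  0.0019]
```

```bash

python3 -m creep '[[[0,0,0,-0.003,0.002,0.003,0.01],[0,0,0,-0.0023,0.0015,0.0024,0.01],[0,0,0,-0.0015,0.001,0.0015,0.01]]]' 50
python3 - <<'E'
from h import *
arc(0.02,14)
c=cam('scene');save(c,'s17.png')
for n in ('scene','top'):
    c=cam(n);P=pts(c);ok=c['range_z']>0
    m=ok&(np.hypot(P[...,0]-.551,P[...,1]+.143)<.036)&(P[...,2]>.05)&(P[...,2]<.2); q=P[m]; print(n,m.sum(),np.percentile(q[:,2],[5,25,50,75,95]).round(4), q[:,2].max())
E
```

```text
t: 15.67
eef_pos: [0.4887, -0.3213, 0.2016]
tool_rot: [-0.261, 0.925, 0.065, 0.268]
contact_force: [4.4, -0.3, 2.4]
gripper_width: 0.195
t 15.67 lever 1.012 rad 0.1481 g [ 0.5151 -0.2934  0.1609] F [ 4.4 -0.3  2.4] q [ 1.6   0.93 -1.22  1.85  0.13  0.76  0.67] w 0.195
   [ 0.0063 -0.0046 -0.0074]
   [ 0.0082 -0.0037 -0.0057]
   [ 0.0086 -0.0034 -0.0052]
   [ 0.009  -0.003  -0.0047]
   [ 0.0094 -0.0027 -0.0041]
   [ 0.0097 -0.0024 -0.0035]
   [ 0.01   -0.002  -0.0029]
   [ 0.0102 -0.0016 -0.0023]
   [ 0.0104 -0.0013 -0.0017]
   [ 0.0105 -0.0009 -0.0011]
   [ 0.0106 -0.0005 -0.0004]
   [ 0.0106 -0.0001  0.0002]
   [0.0106 0.0003 0.0009]
   [0.0105 0.0007 0.0015]
scene 546 [0.1202 0.1229 0.1253 0.1356 0.1545] 0.15895287455453017
top 580 [0.1204 0.123  0.1253 0.137  0.1545] 0.1591574172472935
```

View pics/s17.png

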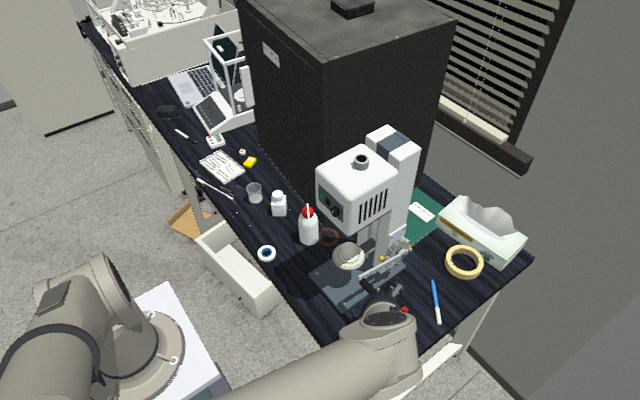

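```bash

python3 -m creep '[[[0,0,0,0.0063,-0.0046,-0.0074,0.01],[0,0,0,0.0082,-0.0037,-0.0057,0.01],[0,0,0,0.0086,-0.0034,-0.0052,0.01],[0,0,0,0.009,-0.003,-0.0047,0.01],[0,0,0,0.0094,-0.0027,-0.0041,0.01],[0,0,0,0.0097,-0.0024,-0.0035,0.01],[0,0,0,0.01,-0.002,-0.0029,0.01],[0,0,0,0.0102,-0.0016,-0.0023,0.01],[0,0,0,0.0104,-0.0013,-0.0017,0.01],[0,0,0,0.0105,-0.0009,-0.0011,0.01],[0,0,0,0.0106,-0.0005,-0.0004,0.01],[0,0,0,0.0106,0,0,0.01],[0,0,0,0.01,0,0.001,0.01]]]' 50
python3 - <<'E'
from h import *
arc(0.02,1)
E
```

```text
t: 16.9
eef_pos: [0.5586, -0.3203, 0.3051]
tool_rot: [-0.265, 0.929, 0.066, 0.249]
contact_force: [-7.5, -3.6, 7.7]
gripper_width: 0.191
t 16.9 lever 0.173 rad 0.1541 g [ 0.5832 -0.2919  0.2636] F [-7.5 -3.6  7.7] q [ 1.48  0.84 -1.25  1.65  0.08  0.95  0.56] w 0.191
   [0.0229 0.0029 0.005 ]
```

```bash

python3 -m creep '[[[0,0,0,0.009,0.001,0.002,0.01],[0,0,0,0.008,0.001,0.002,0.01],[0,0,0,0.006,0.001,0.002,0.01],[0,0,0,0,0,0,0.01]]]' 50
python3 - <<'E'
from h import *
arc(1.03,16)
E
```

```text
t: 17.23
eef_pos: [0.5831, -0.3199, 0.3153]
tool_rot: [-0.265, 0.93, 0.067, 0.247]
contact_force: [-1.0, -0.1, -3.1]
gripper_width: 0.191
t 17.23 lever 0.002 rad 0.153 g [ 0.6075 -0.2915  0.2737] F [-1.  -0.1 -3.1] q [ 1.43  0.84 -1.24  1.6   0.08  0.97  0.53] w 0.191
   [-0.01    0.0009  0.0014]
   [-0.0096 -0.0003 -0.0006]
   [-0.0096  0.     -0.0001]
   [-0.0096  0.0004  0.0004]
   [-0.0096  0.0007  0.001 ]
   [-0.0095  0.001   0.0015]
   [-0.0093  0.0013  0.002 ]
   [-0.0092  0.0016  0.0025]
   [-0.009   0.0019  0.003 ]
   [-0.0087  0.0022  0.0035]
   [-0.0084  0.0025  0.004 ]
   [-0.0081  0.0028  0.0044]
   [-0.0077  0.0031  0.0048]
   [-0.0074  0.0033  0.0053]
   [-0.0069  0.0036  0.0057]
   [-0.0065  0.0038  0.006 ]
```

```bash

python3 -m creep '[[[0,0,0,-0.01,0.0005,0.0008,0.01],[0,0,0,-0.0098,0,0,0.01],[0,0,0,-0.0098,0,0,0.01],[0,0,0,-0.0098,0.0004,0.0004,0.01],[0,0,0,-0.0098,0.0007,0.001,0.01],[0,0,0,-0.0097,0.001,0.0015,0.01],[0,0,0,-0.0095,0.0013,0.002,0.01],[0,0,0,-0.0094,0.0016,0.0025,0.01],[0,0,0,-0.0092,0.002,0.003,0.01],[0,0,0,-0.009,0.0022,0.0035,0.01],[0,0,0,-0.0086,0.0025,0.004,0.01],[0,0,0,-0.0083,0.0028,0.0044,0.01],[0,0,0,-0.008,0.0031,0.0048,0.01],[0,0,0,-0.0075,0.0033,0.0053,0.01],[0,0,0,-0.007,0.0036,0.0057,0.01],[0,0,0,-0.0065,0.0038,0.006,0.01],[0,0,0,-0.004,0.003,0.004,0.01]]]' 50
python3 - <<'E'
from h import *
arc(1.02,3)
E
```

```text
t: 18.65
eef_pos: [0.4924, -0.3214, 0.2221]
tool_rot: [-0.266, 0.922, 0.065, 0.272]
contact_force: [-0.2, 1.0, 5.5]
gripper_width: 0.189
t 18.65 lever 0.868 rad 0.1501 g [ 0.5192 -0.2929  0.182 ] F [-0.2  1.   5.5] q [ 1.61  0.92 -1.25  1.83  0.11  0.79  0.67] w 0.189
   [-0.0059  0.0027  0.004 ]
   [-0.0057  0.0028  0.0042]
   [-0.0054  0.0029  0.0045]
```

```bash

python3 -m creep '[[[0,0,0,-0.0065,0.003,0.0045,0.01],[0,0,0,-0.006,0.003,0.0045,0.01],[0,0,0,-0.0056,0.003,0.0047,0.01],[0,0,0,-0.003,0.0015,0.002,0.01]]]' 50
python3 - <<'E'
from h import *
arc(0.0,16)
E
```

```text
t: 18.98
eef_pos: [0.486, -0.3215, 0.1995]
tool_rot: [-0.266, 0.92, 0.065, 0.278]
contact_force: [-11.7, -4.6, 30.4]
gripper_width: 0.188
t 18.98 lever 1.022 rad 0.1497 g [ 0.5133 -0.2931  0.1597] F [-11.7  -4.6  30.4] q [ 1.62  0.95 -1.23  1.86  0.13  0.75  0.69] w 0.188
   [ 0.0067 -0.0038 -0.0057]
   [ 0.0073 -0.0034 -0.0051]
   [ 0.0077 -0.0032 -0.0047]
   [ 0.0081 -0.0029 -0.0043]
   [ 0.0084 -0.0026 -0.0038]
   [ 0.0087 -0.0024 -0.0033]
   [ 0.0089 -0.0021 -0.0029]
   [ 0.0091 -0.0018 -0.0024]
   [ 0.0093 -0.0015 -0.0019]
   [ 0.0094 -0.0012 -0.0014]
   [ 0.0095 -0.0008 -0.0008]
   [ 0.0096 -0.0005 -0.0003]
   [ 0.0096 -0.0002  0.0002]
   [0.0095 0.0001 0.0007]
   [0.0095 0.0004 0.0012]
   [0.0094 0.0008 0.0017]
```

```bash

python3 -m creep '[[[0,0,0,0.0067,-0.0038,-0.0055,0.01],[0,0,0,0.0074,-0.0034,-0.005,0.01],[0,0,0,0.0079,-0.0031,-0.0045,0.01],[0,0,0,0.0083,-0.0028,-0.004,0.01],[0,0,0,0.0086,-0.0026,-0.0035,0.01],[0,0,0,0.0089,-0.0023,-0.003,0.01],[0,0,0,0.0092,-0.002,-0.0026,0.01],[0,0,0,0.0094,-0.0017,-0.002,0.01],[0,0,0,0.0096,-0.0014,-0.0015,0.01],[0,0,0,0.0098,-0.001,-0.001,0.01],[0,0,0,0.01,-0.0007,-0.0005,0.01],[0,0,0,0.01,-0.0004,0,0.01],[0,0,0,0.01,0,0.0005,0.01],[0,0,0,0.01,0.0003,0.001,0.01],[0,0,0,0.01,0.0006,0.0015,0.01],[0,0,0,0.01,0.001,0.002,0.01],[0,0,0,0.006,0.001,0.0016,0.01]]]' 50
python3 - <<'E'
from h import *
arc(0.0,2)
E
```

```text
t: 20.4
eef_pos: [0.5805, -0.3202, 0.3112]
tool_rot: [-0.271, 0.926, 0.066, 0.254]
contact_force: [-6.3, -3.7, 6.0]
gripper_width: 0.192
t 20.4 lever 0.022 rad 0.1505 g [ 0.6054 -0.2913  0.2703] F [-6.3 -3.7  6. ] q [ 1.44  0.85 -1.24  1.61  0.07  0.95  0.55] w 0.192
   [0.0015 0.0004 0.0007]
   [0.0016 0.0001 0.0003]
```

Lever back at about 0. I'll check the lift and the crucible, then start the third stroke.

```bash

python3 - <<'E'
from h import *
arc(1.03,1)
for n in ('scene','wrist'):
    c=cam(n);P=pts(c);ok=c['range_z']>0; save(c,n+'18.png')
    m=ok&(np.hypot(P[...,0]-.551,P[...,1]+.143)<.045)&(P[...,2]>.05)&(P[...,2]<.25); q=P[m]; print(n,m.sum(),np.percentile(q[:,2],[5,25,50,75,95]).round(4), q[:,2].max())
    rim=q[q[:,2]>np.percentile(q[:,2],99)-.006]; rim=rim[np.hypot(rim[:,0]-.551,rim[:,1]+.143)<.03]
    print(cv2.minEnclosingCircle(rim[:,:2].astype(np.float32)))
E
```

```text
t 20.4 lever 0.022 rad 0.1505 g [ 0.6054 -0.2913  0.2703] F [-6.3 -3.7  6. ] q [ 1.44  0.85 -1.24  1.61  0.07  0.95  0.55] w 0.192
   [-0.1365  0.0283  0.0406]
scene 735 [0.1507 0.154  0.1567 0.1607 0.1858] 0.19248483843495154
((0.5511918067932129, -0.143699511885643), 0.019808685407042503)
wrist 7337 [0.1525 0.1541 0.1567 0.1636 0.1875] 0.19039195682238907
((0.5525004863739014, -0.1443667709827423), 0.019496476277709007)
```

View pics/wrist18.png

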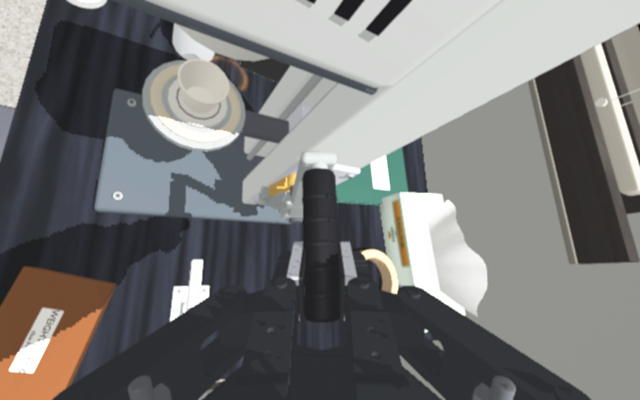

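```bash

python3 -m creep '[[[0,0,0,-0.0102,0,0.0002,0.01],[0,0,0,-0.0102,0,0,0.01],[0,0,0,-0.0102,0,0,0.01],[0,0,0,-0.0102,0.0004,0.0004,0.01],[0,0,0,-0.0102,0.0007,0.001,0.01],[0,0,0,-0.01,0.001,0.0015,0.01],[0,0,0,-0.01,0.0013,0.002,0.01],[0,0,0,-0.0098,0.0016,0.0025,0.01],[0,0,0,-0.0096,0.002,0.003,0.01],[0,0,0,-0.0094,0.0022,0.0033,0.01],[0,0,0,-0.009,0.0025,0.0038,0.01],[0,0,0,-0.0086,0.0028,0.0042,0.01],[0,0,0,-0.0083,0.003,0.0045,0.01],[0,0,0,-0.008,0.0032,0.005,0.01],[0,0,0,-0.0075,0.0034,0.0053,0.01],[0,0,0,-0.007,0.0036,0.0056,0.01],[0,0,0,-0.0065,0.0035,0.005,0.01],[0,0,0,-0.006,0.003,0.0047,0.01],[0,0,0,-0.005,0.0027,0.004,0.01]]]' 50
python3 - <<'E'
from h import *
arc(1.02,2)
E
```

```text
t: 22.08
eef_pos: [0.4852, -0.3211, 0.1984]
tool_rot: [-0.268, 0.918, 0.063, 0.286]
contact_force: [-27.4, -11.6, 57.4]
gripper_width: 0.193
t 22.08 lever 1.025 rad 0.1496 g [ 0.5133 -0.2926  0.1592] F [-27.4 -11.6  57.4] q [ 1.63  0.96 -1.24  1.87  0.12  0.74  0.7 ] w 0.193
   [-0.     -0.0003 -0.0005]
   [ 0.0003 -0.0002 -0.0002]
```

```bash

python3 -m creep '[[[0,0,0,0.0064,-0.0036,-0.0053,0.01],[0,0,0,0.0074,-0.0034,-0.005,0.01],[0,0,0,0.0079,-0.0031,-0.0045,0.01],[0,0,0,0.0083,-0.0028,-0.004,0.01],[0,0,0,0.0086,-0.0026,-0.0035,0.01],[0,0,0,0.0089,-0.0023,-0.003,0.01],[0,0,0,0.0092,-0.002,-0.0026,0.01],[0,0,0,0.0094,-0.0017,-0.002,0.01],[0,0,0,0.0096,-0.0014,-0.0015,0.01],[0,0,0,0.0098,-0.001,-0.001,0.01],[0,0,0,0.01,-0.0007,-0.0005,0.01],[0,0,0,0.01,-0.0004,0,0.01],[0,0,0,0.01,0,0.0005,0.01],[0,0,0,0.01,0.0003,0.001,0.01],[0,0,0,0.01,0.0006,0.0015,0.01],[0,0,0,0.01,0.001,0.002,0.01],[0,0,0,0.006,0.001,0.0016,0.01]]]' 50
python3 - <<'E'
from h import *
arc(0.0,2)
for n in ('scene','wrist'):
    c=cam(n);P=pts(c);ok=c['range_z']>0; save(c,n+'19.png')
    m=ok&(np.hypot(P[...,0]-.551,P[...,1]+.143)<.045)&(P[...,2]>.05)&(P[...,2]<.255); q=P[m]; print(n,m.sum(),np.percentile(q[:,2],[5,25,50,75,95]).round(4), q[:,2].max())
E
```

```text
t: 23.5
eef_pos: [0.5744, -0.32, 0.3081]
tool_rot: [-0.274, 0.925, 0.064, 0.256]
contact_force: [-6.4, -2.7, 5.0]
gripper_width: 0.188
t 23.5 lever 0.065 rad 0.1503 g [ 0.5995 -0.2908  0.2676] F [-6.4 -2.7  5. ] q [ 1.46  0.86 -1.25  1.62  0.07  0.94  0.55] w 0.188
   [0.0048 0.0004 0.0008]
   [0.0048 0.0004 0.0007]
scene 622 [0.1861 0.1897 0.1918 0.1943 0.2107] 0.22748622664333443
wrist 8459 [0.1882 0.1898 0.1924 0.1952 0.2201] 0.22627254644275946
```

View pics/wrist19.png

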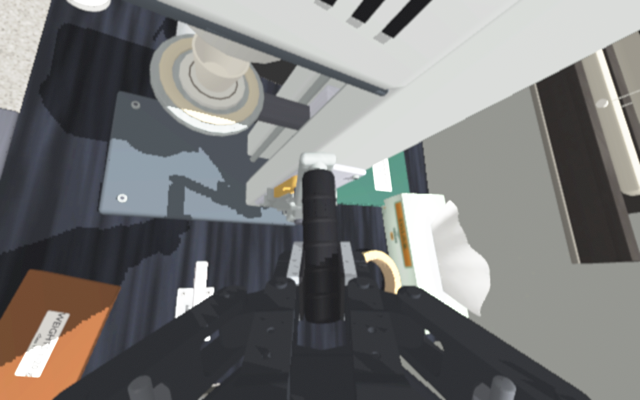

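```bash

python3 -m creep '[[[0,0,0,0.006,0.0005,0.001,0.01],[0,0,0,-0.0102,0,0.0002,0.01],[0,0,0,-0.0102,0,0,0.01],[0,0,0,-0.0102,0,0,0.01],[0,0,0,-0.0102,0.0004,0.0004,0.01],[0,0,0,-0.0102,0.0007,0.001,0.01],[0,0,0,-0.01,0.001,0.0015,0.01],[0,0,0,-0.01,0.0013,0.002,0.01],[0,0,0,-0.0098,0.0016,0.0025,0.01],[0,0,0,-0.0096,0.002,0.003,0.01],[0,0,0,-0.0094,0.0022,0.0033,0.01],[0,0,0,-0.009,0.0025,0.0038,0.01],[0,0,0,-0.0086,0.0028,0.0042,0.01],[0,0,0,-0.0083,0.003,0.0045,0.01],[0,0,0,-0.008,0.0032,0.005,0.01],[0,0,0,-0.0075,0.0034,0.0053,0.01],[0,0,0,-0.007,0.0036,0.0056,0.01],[0,0,0,-0.006,0.003,0.0046,0.01]]]' 50
python3 - <<'E'
from h import *
arc(1.01,2)
E
```

```text
t: 25.1
eef_pos: [0.4885, -0.3207, 0.2133]
tool_rot: [-0.271, 0.917, 0.061, 0.287]
contact_force: [4.4, -2.5, 3.0]
gripper_width: 0.189
t 25.1 lever 0.922 rad 0.15 g [ 0.5166 -0.292   0.1743] F [ 4.4 -2.5  3. ] q [ 1.63  0.94 -1.25  1.85  0.1   0.76  0.69] w 0.189
   [-0.005   0.0025  0.0035]
   [-0.0048  0.0025  0.0037]
```

```bash

python3 -m creep '[[[0,0,0,-0.006,0.0027,0.004,0.01],[0,0,0,-0.0056,0.0027,0.004,0.01]]]' 50
python3 - <<'E'
from h import *
arc(0.0,2)
E
python3 -m creep '[[[0,0,0,0.0064,-0.0036,-0.0053,0.01],[0,0,0,0.0074,-0.0034,-0.005,0.01],[0,0,0,0.0079,-0.0031,-0.0045,0.01],[0,0,0,0.0083,-0.0028,-0.004,0.01],[0,0,0,0.0086,-0.0026,-0.0035,0.01],[0,0,0,0.0089,-0.0023,-0.003,0.01],[0,0,0,0.0092,-0.002,-0.0026,0.01],[0,0,0,0.0094,-0.0017,-0.002,0.01],[0,0,0,0.0096,-0.0014,-0.0015,0.01],[0,0,0,0.0098,-0.001,-0.001,0.01],[0,0,0,0.01,-0.0007,-0.0005,0.01],[0,0,0,0.01,-0.0004,0,0.01],[0,0,0,0.01,0,0.0005,0.01],[0,0,0,0.01,0.0003,0.001,0.01],[0,0,0,0.01,0.0006,0.0015,0.01],[0,0,0,0.01,0.001,0.002,0.01],[0,0,0,0.007,0.001,0.0016,0.01],[0,0,0,0.005,0.0005,0.001,0.01]]]' 50
python3 - <<'E'
from h import *
arc(0.0,2)
for n in ('scene','wrist'):
    c=cam(n);P=pts(c);ok=c['range_z']>0; save(c,n+'20.png')
    m=ok&(np.hypot(P[...,0]-.551,P[...,1]+.143)<.045)&(P[...,2]>.05)&(P[...,2]<.255); q=P[m]; print(n,m.sum(),np.percentile(q[:,2],[5,25,50,75,95]).round(4), q[:,2].max())
E
```

```text
t: 25.27
eef_pos: [0.4854, -0.3207, 0.2003]
tool_rot: [-0.27, 0.916, 0.061, 0.29]
contact_force: [3.8, -2.4, 4.5]
gripper_width: 0.192
t 25.27 lever 1.01 rad 0.1495 g [ 0.5138 -0.292   0.1615] F [ 3.8 -2.4  4.5] q [ 1.63  0.96 -1.24  1.87  0.11  0.73  0.7 ] w 0.192
   [ 0.0651 -0.022  -0.0295]
   [ 0.0748 -0.0029  0.0017]
t: 26.77
eef_pos: [0.5796, -0.3197, 0.3117]
tool_rot: [-0.278, 0.923, 0.062, 0.26]
contact_force: [-5.7, -4.8, 0.7]
gripper_width: 0.192
t 26.77 lever 0.021 rad 0.1518 g [ 0.6051 -0.2902  0.2715] F [-5.7 -4.8  0.7] q [ 1.45  0.86 -1.25  1.61  0.06  0.94  0.55] w 0.192
   [0.0012 0.0011 0.0017]
   [0.0015 0.0001 0.0003]
scene 398 [0.221  0.2248 0.2266 0.2285 0.2304] 0.23389009483006795
wrist 7105 [0.2222 0.2254 0.2274 0.2291 0.2312] 0.24094165454012348
```

View pics/wrist20.png

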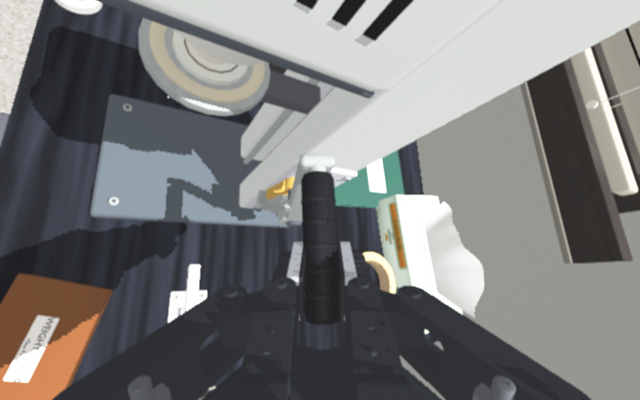

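```bash

python3 -m creep '[[[0,0,0,-0.0102,0,0.0002,0.01],[0,0,0,-0.0102,0,0,0.01],[0,0,0,-0.0102,0,0,0.01],[0,0,0,-0.0102,0.0004,0.0004,0.01],[0,0,0,-0.0102,0.0007,0.001,0.01],[0,0,0,-0.01,0.001,0.0015,0.01],[0,0,0,-0.01,0.0013,0.002,0.01],[0,0,0,-0.0098,0.0016,0.0025,0.01],[0,0,0,-0.0096,0.002,0.003,0.01],[0,0,0,-0.0094,0.0022,0.0033,0.01],[0,0,0,-0.009,0.0025,0.0038,0.01],[0,0,0,-0.0086,0.0028,0.0042,0.01],[0,0,0,-0.0083,0.003,0.0045,0.01],[0,0,0,-0.008,0.0032,0.005,0.01],[0,0,0,-0.0075,0.0034,0.0053,0.01],[0,0,0,-0.007,0.0036,0.0056,0.01],[0,0,0,-0.006,0.003,0.0046,0.01]]]' 50
python3 - <<'E'
from h import *
arc(1.01,3)
E
```

```text
t: 28.28
eef_pos: [0.4891, -0.3204, 0.219]
tool_rot: [-0.276, 0.913, 0.058, 0.294]
contact_force: [-0.9, -3.3, 5.6]
gripper_width: 0.19
t 28.28 lever 0.879 rad 0.151 g [ 0.5178 -0.2913  0.1808] F [-0.9 -3.3  5.6] q [ 1.64  0.95 -1.26  1.85  0.09  0.76  0.7 ] w 0.19
   [-0.0047  0.0028  0.0039]
   [-0.0051  0.0025  0.0034]
   [-0.0049  0.0026  0.0035]
```

```bash

python3 -m creep '[[[0,0,0,-0.006,0.003,0.0045,0.01],[0,0,0,-0.006,0.003,0.004,0.01],[0,0,0,-0.0056,0.0027,0.004,0.01]]]' 50
python3 - <<'E'
from h import *
arc(0.0,2)
E
python3 -m creep '[[[0,0,0,0.0064,-0.0036,-0.0053,0.01],[0,0,0,0.0074,-0.0034,-0.005,0.01],[0,0,0,0.0079,-0.0031,-0.0045,0.01],[0,0,0,0.0083,-0.0028,-0.004,0.01],[0,0,0,0.0086,-0.0026,-0.0035,0.01],[0,0,0,0.0089,-0.0023,-0.003,0.01],[0,0,0,0.0092,-0.002,-0.0026,0.01],[0,0,0,0.0094,-0.0017,-0.002,0.01],[0,0,0,0.0096,-0.0014,-0.0015,0.01],[0,0,0,0.0098,-0.001,-0.001,0.01],[0,0,0,0.01,-0.0007,-0.0005,0.01],[0,0,0,0.01,-0.0004,0,0.01],[0,0,0,0.01,0,0.0005,0.01],[0,0,0,0.01,0.0003,0.001,0.01],[0,0,0,0.01,0.0006,0.0015,0.01],[0,0,0,0.01,0.001,0.002,0.01],[0,0,0,0.007,0.001,0.0016,0.01],[0,0,0,0.005,0.0005,0.001,0.01]]]' 50
python3 - <<'E'
from h import *
arc(0.0,2)
for n in ('scene','wrist'):
    c=cam(n);P=pts(c);ok=c['range_z']>0; save(c,n+'21.png')
    m=ok&(np.hypot(P[...,0]-.551,P[...,1]+.143)<.045)&(P[...,2]>.05)&(P[...,2]<.285); q=P[m]; print(n,m.sum(),np.percentile(q[:,2],[5,25,50,75,95]).round(4), q[:,2].max())
E
```

```text
t: 28.53
eef_pos: [0.4839, -0.3205, 0.1991]
tool_rot: [-0.276, 0.912, 0.058, 0.298]
contact_force: [-3.8, -4.0, 9.6]
gripper_width: 0.19
t 28.53 lever 1.013 rad 0.1503 g [ 0.513  -0.2915  0.1611] F [-3.8 -4.   9.6] q [ 1.65  0.97 -1.25  1.87  0.1   0.73  0.72] w 0.19
   [ 0.0662 -0.0224 -0.0279]
   [ 0.0751 -0.0033  0.0031]
t: 30.03
eef_pos: [0.577, -0.3162, 0.3194]
tool_rot: [-0.289, 0.916, 0.063, 0.269]
contact_force: [-14.7, -4.5, -1.2]
gripper_width: 0.187
t 30.03 lever 0.012 rad 0.1609 g [ 0.6032 -0.2858  0.2805] F [-14.7  -4.5  -1.2] q [ 1.47  0.87 -1.27  1.62  0.04  0.94  0.57] w 0.187
   [-0.0012  0.0062  0.0089]
   [0.0009 0.0001 0.0002]
scene 90 [0.255  0.2573 0.2602 0.2614 0.2631] 0.2654164387009826
wrist 2780 [0.2556 0.2599 0.2614 0.2634 0.2708] 0.27412488271177204
```

View pics/wrist21.png

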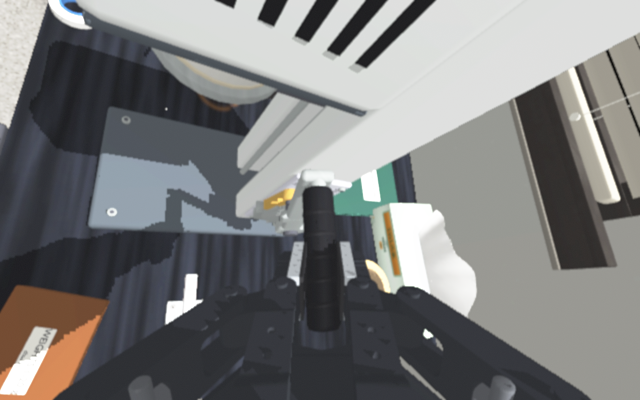

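View pics/scene21.png

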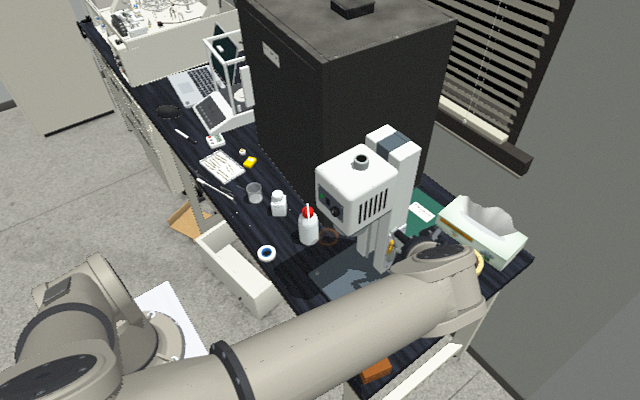

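```bash

python3 -m creep '[[[0,0,0,0,0,0,0.02],[0,0,0,0,0,0,0.03],[0,0,0,0,0,0,0.045],[0,0,0,0,0,0,0.06],[0,0,0,0,0,0,0.06]]]' 20
cat > meas.py <<'E'
from h import *
from scipy.optimize import least_squares
c=cam('wrist');P=pts(c);ok=c['range_z']>0; g=c['color'].max(-1)
o,p,r=tool(); print('t',o['t'],'TCP',p.round(4),'F',np.round(o['contact_force'],1),'w',round(o['gripper_width'],3))
L=(P-p)@r.as_matrix()
m=ok&(g<75)&(P[...,2]>.14)&(P[...,2]<.3)&(np.abs(P[...,0]-.58)<.1)&(P[...,1]<-.238)&(P[...,1]>-.275)
nl,lab,st,ce=cv2.connectedComponentsWithStats(m.astype(np.uint8)); k=1+np.argmax(st[1:,4]); q=P[lab==k]; print(st[k])
d=np.array([-.02,1,0])
def f(s):
    v=q-np.array([s[0],-.275,s[1]]); v=v-np.outer(v@d,d); return np.linalg.norm(v,axis=1)-.009
s=least_squares(f,[q[:,0].mean(),q[:,2].mean()-.005],loss='soft_l1',f_scale=.002); print('handle',s.x.round(4),'std',np.std(f(s.x)).round(4),'lever',np.arctan2(AXX-s.x[0],s.x[1]-AXZ)-.349,'rad',np.hypot(AXX-s.x[0],s.x[1]-AXZ))
import sys; save(c,sys.argv[1])
E
python3 meas.py w22.png
```

```text
t: 30.55
eef_pos: [0.5787, -0.315, 0.3212]
tool_rot: [-0.291, 0.915, 0.061, 0.271]
contact_force: [-0.1, -0.1, 0.1]
gripper_width: 0.7
t 30.6 TCP [ 0.5787 -0.315   0.3212] F [ 1.3 -1.5  0.5] w 0.703
[ 297  190   35   70 2068]
handle [0.609  0.2713] std 0.0005 lever -0.002504232497670622 rad 0.1502501007859287
```

View pics/w22.png

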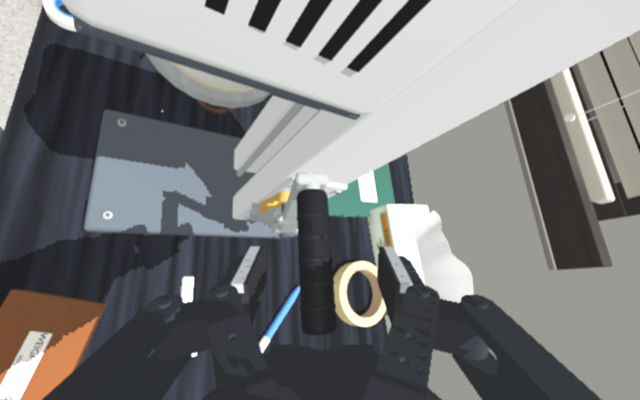

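```bash

python3 -m creep '[[[0,0,0,0,0,-0.01,0.06],[0,0,0,0,0,-0.016,0.06],[0,0,0,0,0,-0.016,0.06],[0,0,0,0,0,-0.016,0.06],[0,0,0,0,0,-0.016,0.06],[0,0,0,-0.01,0,-0.016,0.06],[0,0,0,-0.02,0,-0.016,0.06],[0,0,0,-0.03,0,-0.01,0.06],[0,0,0,-0.03,0,0,0.06],[0,0,0,-0.03,0,0,0.06],[0,0,0,-0.03,0,0,0.06],[0,0,0,0,0,0,0.06]]]' 20
python3 meas.py w23.png
python3 - <<'E'
from h import *
for n in ('scene','top'):
    c=cam(n);P=pts(c);ok=c['range_z']>0; save(c,n+'23.png')
    m=ok&(np.hypot(P[...,0]-.551,P[...,1]+.143)<.046)&(P[...,2]>.05)&(P[...,2]<.29); q=P[m]; print(n,m.sum(),np.percentile(q[:,2],[5,25,50,75,95]).round(4))
    for nm,(x,y),z0,z1,rr in [('trap',(.53,.175),.045,.08,.05),('beaker',(.53,.28),.04,.07,.06),('wash',(.53,.03),.02,.11,.07)]:
        m=ok&(P[...,2]>z0)&(P[...,2]<z1)&(np.hypot(P[...,0]-x,P[...,1]-y)<rr); q=P[m]
        if len(q)>3: print(' ',nm,len(q),q.min(0).round(3),q.max(0).round(3))
E
```

```text
t: 31.6
eef_pos: [0.3904, -0.3801, 0.3283]
tool_rot: [-0.29, 0.915, 0.061, 0.275]
contact_force: [-1.0, 0.1, -0.5]
gripper_width: 0.701
t 31.65 TCP [ 0.3925 -0.3802  0.3304] F [-0.8  0.2  0.5] w 0.698
[457 156  26  39 665]
handle [0.609  0.2711] std 0.0006 lever -0.0022294782730865603 rad 0.15003446765926404
scene 90 [0.2547 0.2575 0.2602 0.2611 0.2631]
  trap 150 [0.507 0.155 0.045] [0.564 0.208 0.08 ]
  beaker 109 [0.478 0.251 0.04 ] [0.525 0.301 0.061]
  wash 517 [0.518 0.01  0.02 ] [0.6   0.067 0.11 ]
top 138 [0.2549 0.259  0.2609 0.2634 0.2693]
  trap 210 [0.506 0.156 0.045] [0.554 0.211 0.08 ]
  beaker 148 [0.477 0.251 0.04 ] [0.525 0.299 0.059]
  wash 552 [0.517 0.011 0.021] [0.6   0.065 0.11 ]
```

View pics/w23.png

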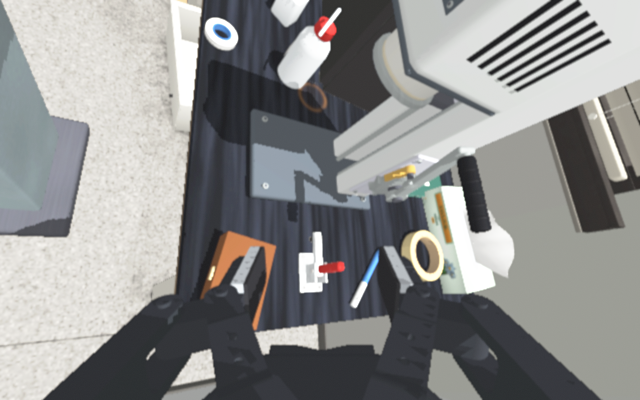

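View pics/top23.png

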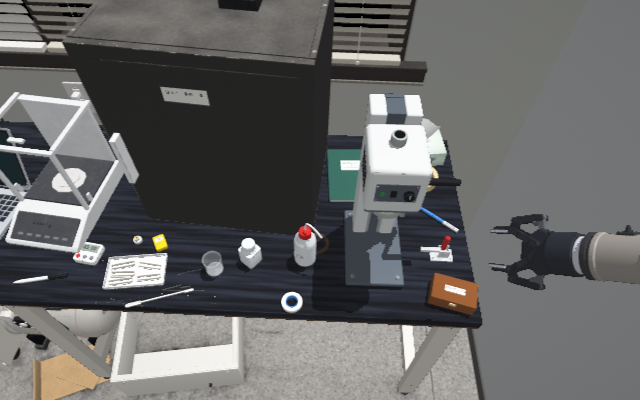

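```bash

python3 - <<'E'
import cv2
a=cv2.imread('pics/w23.png')[10:120,340:470]; cv2.imwrite('pics/z23.png',cv2.resize(a,None,fx=5,fy=5,interpolation=cv2.INTER_CUBIC))
E
```

```text
(no output)
```

View pics/z23.png

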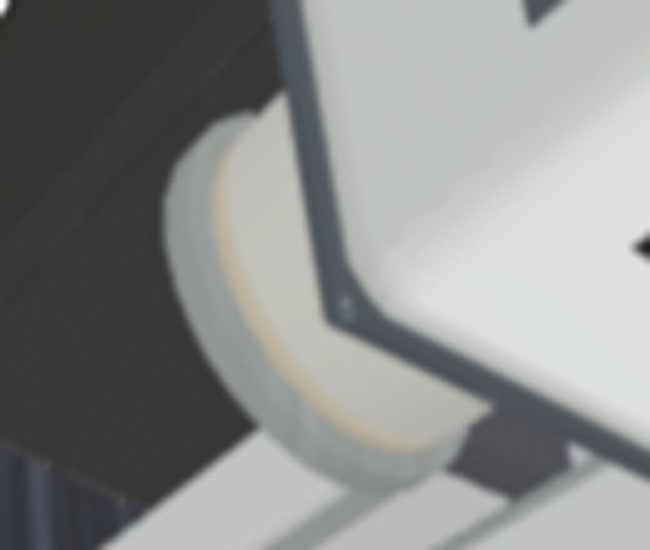

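The steel plate and its gasket sit flush against the ceramic nose with no gap. The lever is back at 0, the robot is clear, and the bottles and beaker are where they were. Handing in.

```bash
python3 -c "
from station import hand_in
print(hand_in())"
```

```text
the job is handed in; nothing more can be done
None
```

I put the crucible on the hearth pad, jacked the hearth shut with five lever strokes, swung the lever back up and handed the job in at about 32 s of the 72 s. `hand_in()` gave no verdict.

**Crucible:** I gripped it across the rim with the gripper leaning about 42° and set it on the pad. After I let go it was about 1 mm off the pad's centre and upright. It was still upright in the middle of the ring after each of the first four strokes. After the fifth it is inside the furnace and can't be seen.

**Hearth:** I pulled the lever from about 0 to 1.01 rad five times, and each of the first four strokes measured 35 to 36 mm. The plate's top edge now reads about 0.263 m, which puts the lift at about 0.216 m. A close-up shows the gasket flush against the nose with no gap.

**Last checks:**
- **Lever:** it measures 0.00 rad.
- **Gripper:** it is open and clear of everything, with wrist force at noise level.
- **Bottles and beaker:** the trap bottle, beaker and wash bottle measure within about 3 mm of where they started.

**Less than clean:**
- **Stop force:** I pushed the lever against its stop with about 57 N on the third stroke and 30 N on the second.
- **Handle slip:** the handle slid about 10 mm in the grip on the last return, so I took the final lever angle from the camera instead of the gripper position.

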